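# Clip the stapler dock onto the desk-organiser rail and park the stapler

### The arm

A 6-joint arm with a two-finger parallel gripper is mounted at the origin on a cart in front of the work surface, level with it; the furniture and walls round the work are solid. World frame = base frame: x ahead of the robot, y to its left, z up, the work surface at z = 0. Lengths are in m, angles in degrees, forces in N, time in s.
With the tool pointing down it reaches from about 0.325 to 0.85 m from the base axis. Payload 4.4 kg.
Tool frame: the origin (TCP) lies midway between the tips of the shut fingers; the grasp point (between the pads) lies 19 mm behind it; z points along the fingers, y is the line along which they close (so a half turn about z gives the same grasp; the last joint's range is limited). The gripper opens to 94 mm and grips with 3 to 60 N. Pads are 16 mm wide; open, the fingers measure 119 mm over their backs; the gripper's body (75 mm by 177 mm) begins 78 mm behind the grasp point.
Start: joints at [-75.201, 11.837, 88.321, -0, 79.842, -8.623], TCP at [0.229, -0.528, 0.183] pointing down, gripper open.
Joint ranges: [-156.59, 156.59], [-49.26, 127.26], [12.9, 141.05], [-63.56, 243.56], [4.71, 150.69], [-161.64, 161.64]. Speed limits (degrees/s): [159.86, 159.86, 180, 180, 180, 180].

### API

Orientations are given as [roll, pitch, yaw] about the fixed x, y, z axes, in that order (R = Rz(yaw) Ry(pitch) Rx(roll)).
In Python, from cell import status, optics, order, finder gives the robot as it stands.
- The arm moves only by the tool send_rows, never from a script. Its argument "plan" is a list of rows, each an object with "dp": the shift along the tool's x, y, z in m, a list of three; "twist": the turn, a rotation vector about the tool's x, y, z in rad, a list of three; "grip": the closure, from -1 (fully open) to 1 (shut). In form: [{"dp": [tx, ty, tz], "twist": [ax, ay, az], "grip": grip}, ...]. A call has 1 to 20 rows; each row is the pose to reach, as a shift and turn from the pose commanded when the call began, along the tool's axes at that moment; what a row does not reach only later rows make up. A row lasts 1/10 s, in which the tool goes at most 50 mm and 8.59 degrees, less where a joint would pass 70% of its speed; a pose out of reach is approached as far as the arm can. A call with a gripper value outside its range is refused whole. The fingers move at their own pace and stop on an object; "squeeze" is the grip in N (left out, the last holds). Time passes only in rows, so rows that repeat a pose let the fingers close. It gives the time, the measured TCP pose, the force, the opening and the grip force at its end, in the units of the state.
- status.get_state(): the state, without advancing time (a new reading comes with each control period).
- optics.get_image(name): name is "scene" or "side" or "wrist"; returns the picture (480x640x3 uint8, blue, green, red); there is no depth.
- optics.calibration(name): a dict with "fx", "fy", "cx", "cy" (pixels), "extrinsics" (4x4, takes a point from camera to world coordinates); the wrist camera has in their place "tool_from_camera" (4x4, takes a point from camera to tool coordinates, whose origin is the TCP and whose axes are the flange's). Camera axes: x right, y down, z forward; pixel columns grow to the right and rows downward; lengths in m; the calibration is good to about 2 mm. A picture is of the moment at which its call begins: read the wrist's pose just before it. calibration takes no time and is no camera call.
- order.finish_job(): hands the job in; it is judged then, once.
Trained networks look in the newest picture that a camera, given by its name, has taken for a name from the list of things; names that differ only in an ending like _2 or _b are one class to them, and where a whole thing is asked for, a point or a joint stands for the part that bears it (a point fixed in the world has none). Each returns a list of dicts, best first, with "score" (0 to 1); they miss things now and then, are a little off and sometimes report something else, mostly with a low value. They report only what shows in the picture. A call takes as long as a camera call. They do not tell look-alikes from the thing itself.
- finder.look_for(name, camera): "location" ([column, row] in pixels, amid what is visible of it).
- finder.regions_of(name, camera): "mask" (480x640 bool, what is visible of it) and "location" ([column, row] in pixels, amid what is visible of it).
- finder.landmark_of(name, camera): "location" ([column, row] in pixels: a listed point, or the origin of a listed thing).
The state is a dict: "clock": time; "q": joint angles; "qvel": joint speeds; "joint_torque": joint torques, N m; "tool_pos": TCP position; "tcp_rot": TCP orientation; "ft_force": force on the tool from outside, world axes, zero at the start; "torque": the same for the moment, N m; "finger_gap": opening from 0.0 (shut) to 1.0 (fully open); "gripper_force": force on a finger pad.
Only numpy, scipy, OpenCV 4.12 (cv2) and the standard library are available. Lean on these libraries where they do the work, as an engineer would, in place of code of your own. Each camera call takes 0.05 s, during which the arm holds its last target. There are 200 camera calls.

### The job

Clip the blue stapler dock onto the free stretch of the sloping organiser rail, between the dark grey note tray and the dark grey card box: hook the lip under its far end over the rail's upper edge with its foot raised, then tilt the foot down until the orange clip snaps under the rail's lower edge and the dock lies flat on the rail. Then lay the stapler in the dock, on its base, lengthwise, let go of it, and leave the other things on the desk where they are.

Things in the scene. Friction and masses are not known exactly. Their poses are not given: they have to be found in the camera images.
- stand: Fixed tube stand of the organiser, standing on the desk. Origin on the desk under the middle of the rail, z up, x away from the robot's side (horizontal, along the slope's rise), y along the rail.
- rail: Fixed aluminium rail: a flat bar 90 mm wide (x), 372 mm long (y), 5 mm thick, sloping up away from the robot at 24 degrees. Origin at the centre of its top face, 85 mm above the desk; x points up the slope, y to the left along the rail, z out of the top face. Both long edges are rounded (radius 2.5 mm); black tube brackets carry it near its ends.
- rail_upper_edge (a point): Middle of the rail's upper edge, level with its top face: (45, 0, 0) mm in the rail's frame. Behind the bar the space is free for 22 mm in from either edge (further in runs a drawn stiffener), and 30 mm deep and more, except at the brackets.
- rail_lower_edge (a point): Middle of the rail's lower edge, level with its top face: (-45, 0, 0) mm in the rail's frame.
- note_tray: Dark grey tray of sticky notes already clipped on the left part of the rail (fixed), 72 mm wide along the rail, 20 mm high above the rail's top face. Origin on the desk, level, under the rail's centre line, at the middle of the tray's width; axes as the stand's.
- card_box: Dark grey box of index cards already clipped on the right part of the rail (fixed), 72 mm wide along the rail, 42 mm high above the rail's top face. Origin and axes as for the note tray. The dock goes in the free stretch between the two, 156 to 196 mm wide.
- dock: Loose blue stapler dock, 0.2 kg: an open trough 160 mm long (x -80 to +80), 54 mm wide (y), 39 mm high, lying on the desk on its lip and foot. Origin under its middle, z up; head with the lip at +x, foot with the clip at -x. Its bearing face (z=17) lies on the rail. Seated: axes parallel to the rail's, origin at x=-1, z=-17 mm in the rail's frame.
- dock_clip (a joint): Orange sprung clip in the dock's foot: 0 when sprung out (as found, and when snapped home), up to 0.008 m pushed back. Its catch (22 mm wide, z 8 to 11, tip at x=-41 mm) ends 4 mm under the rail's lower edge; a ramp below it lets the edge push it back about 4 mm. Pressing the foot past it takes 5 to 12 N, then it springs back and holds.
- dock_lip (a point): Upper corner of the lip's tip: (39, 0, 6) mm in the dock's frame. The lip (6 mm thick, 46 mm wide) points to the foot from the bottom of a wall whose inner face is at x=46, so the slot for the rail's upper edge is 11 mm high (z 6 to 17) and 7 mm deep. Hook it with the foot raised 12 to 20 degrees, sliding the dock down the slope until the wall meets the edge.
- dock_foot (a point): Point of the bearing face that comes to lie on the rail's lower edge: (-45, 0, 17) mm in the dock's frame. Two foot cheeks (x -65 to -51, z 0 to 17) stand either side of the clip.
- dock_press (a point): Top of the solid block at the foot end (14 mm along x, 54 mm along y, black rubber pad), the place to press the foot down: (-73, 0, 39) mm in the dock's frame.
- dock_bed (a point): Centre of the trough's floor: (0, 0, 22) mm in the dock's frame. Inside it is 142 mm long (x -66 to +76) and 46 mm wide; the 4 mm side walls reach z=39, 17 mm above the floor. Grip the dock across its side walls with the fingertips above z=17, so that they clear the rail.
- stapler: Loose black stapler, 36 mm wide (x), 132 mm long (y), 47 mm high, 0.24 kg, closed and rigid. Origin under its middle, z up, hinge at +y. Its base is 36 mm wide up to z=9; its top arm is 16 to 18 mm wide from z=18 to 47 mm and can be gripped across its sides.
- notebook: Green pocket notebook, 141x91x14 mm, a bystander. Origin under its middle.
- magnifier: Brass magnifier with black grip, 172 mm long, a bystander. Origin under its middle.
- clip_tin: Round tin for clips, 68 mm across, 30 mm high, a bystander. Origin under its middle.
Mind the look-alikes: they are no part of the job. What is shaped like the stapler but red or turquoise is not meant.

How it is judged (in metres and radians):
On the way, in this order (a step that is already met when the one before it is completed fails the run):
1. the dock's lip is hooked under the rail's upper edge while its foot is still raised (x of dock_lip in the frame of rail between 0.025 and 0.044 m and z of dock_lip in the frame of rail between -0.016 and -0.003 m and z of dock_foot in the frame of rail above 0.008 m), for 0.1 s.
2. the foot clip has snapped under the lower edge and the dock lies flat on the rail (z of dock_foot in the frame of rail below 0.003 m and z of dock_lip in the frame of rail below -0.004 m and x of dock_lip in the frame of rail below 0.044 m and angle between the z axis of dock and the z axis of rail, either way round below 0.08 rad and value of joint dock_clip below 0.0015 m), for 0.2 s.
At the end, for the whole second after the job is handed in: The dock lies flat on the rail (within 0.08 rad, square to it within 0.09 rad), lip behind the upper edge, foot within 3 mm of the lower edge, orange clip sprung out (within 1.5 mm); the stapler lies lengthwise on its base in the trough, either way round; all at rest (all of step 2 and angle between the x axis of dock and the x axis of rail, either way round below 0.09 rad and z of stapler in the frame of dock between 0.018 and 0.027 m and y of stapler in the frame of dock between -0.008 and 0.008 m and x of stapler in the frame of dock between -0.004 and 0.013 m and angle between the y axis of stapler and the x axis of dock, either way round below 0.1 rad and angle between the z axis of stapler and the z axis of dock, either way round below 0.08 rad and angle between stapler's own z axis and vertical below 0.6 rad and linear speed of each of stapler, dock below 0.02 m/s); the robot touches nothing.
It fails at once if a bystander (notebook, magnifier or clip tin) is moved by more than 30 mm (distance of any of notebook, magnifier, clip_tin from where it was at the start of the episode above 0.03 m).
It also fails if it takes over 61 s, if anything falls off the work surface, if the arm or the gripper's body presses on something with over 40 N, if the wrist force passes 120 N, or if a joint passes its speed limit or range.

## Working session

There is one attempt and no reset: what is moved stays moved. The work goes in short steps, Python scripts to look and compute and a tool call to move; the robot and the scene stay as the last step left them, time stands still between calls to the robot, and variables do not carry over. Pictures are saved under pics/ and viewed, at most 12 in all, crops included, and the job is handed in when it is done.

Besides the shell and the picture viewer there is one more tool, called after "Request:" as name(argument=value, ...), one argument or row to a line, values as JSON. send_rows: Moves the arm, as the interface text tells. Its arguments: {"type":"object","properties":{"plan":{"type":"array"},"squeeze":{"type":"number"}},"required":["plan"]}

```bash
mkdir -p pics; ls; cat > h.py <<'E'
import numpy as np, cv2
from scipy.spatial.transform import Rotation as R
from cell import status, optics, order, finder
def cam(n):
    c=optics.calibration(n); K=np.array([[c['fx'],0,c['cx']],[0,c['fy'],c['cy']],[0,0,1]])
    if 'extrinsics' in c: return K,np.array(c['extrinsics'])
    s=status.get_state(); T=np.eye(4); T[:3,:3]=R.from_euler('xyz',s['tcp_rot'],degrees=True).as_matrix(); T[:3,3]=s['tool_pos']
    return K,T@np.array(c['tool_from_camera'])
def ray(C,px):
    K,T=C; d=T[:3,:3]@np.linalg.inv(K)@[px[0],px[1],1]; return T[:3,3],d/np.linalg.norm(d)
def onz(C,px,z):
    o,d=ray(C,px); return o+d*(z-o[2])/d[2]
def tri(rs):
    A=np.zeros((3,3));b=np.zeros(3)
    for o,d in rs:
        P=np.eye(3)-np.outer(d,d);A+=P;b+=P@o
    x=np.linalg.solve(A,b); return x,[np.linalg.norm((np.eye(3)-np.outer(d,d))@(x-o)) for o,d in rs]
def proj(C,p):
    K,T=C; q=K@(T[:3,:3].T@(np.array(p)-T[:3,3])); return q[:2]/q[2]
E
python3 - <<'E'
from h import *
print(status.get_state())
ims=[]
for n in('scene','side'):
    im=optics.get_image(n); cv2.imwrite(f'pics/{n}0.png',im)
    K,T=cam(n); print(n,K[0,0],T.round(3).tolist())
    for t in['rail','note_tray','card_box','dock','stapler','notebook','magnifier','clip_tin']:
        print(t,[(np.round(d['location']).tolist(),round(d['score'],2)) for d in finder.look_for(t,n)])
    for t in['dock_lip','dock_foot','dock_press','dock_bed','rail_upper_edge','rail_lower_edge','stapler','dock','note_tray','card_box']:
        print('LM',t,[(np.round(d['location'],1).tolist(),round(d['score'],2)) for d in finder.landmark_of(t,n)])
E
```

```text
pics
{'clock': 0.0, 'q': array([-7.52016027e+01,  1.18841942e+01,  8.84030757e+01, -1.78115215e-03,
        7.98409048e+01, -8.62339374e+00]), 'qvel': array([ 0.1509473 ,  0.08247893, -0.0294868 ,  0.04552159, -0.03715959,
        0.00381078]), 'joint_torque': array([ 1.38855678e-03, -3.70875514e+01, -2.81416619e+01,  6.99137128e-02,
        3.60318390e-02, -1.73521998e-04]), 'tool_pos': array([ 0.22831834, -0.52680669,  0.18200568]), 'tcp_rot': array([-1.79873012e+02, -1.74856631e-02,  2.34220878e+01]), 'ft_force': array([-0.56714613,  0.10432168,  0.07165741]), 'torque': array([-0.00015125,  0.01082364,  0.0562552 ]), 'gripper_force': 0.0, 'finger_gap': 1.0026384034385718}
scene 570.6070474308527 [[0.707, -0.353, 0.613, -0.565], [-0.707, -0.336, 0.622, -1.054], [-0.013, -0.874, -0.487, 0.936], [0.0, 0.0, 0.0, 1.0]]
rail [([319.0, 214.0], 0.71), ([351.0, 285.0], 0.56)]
note_tray [([282.0, 203.0], 0.63)]
card_box [([347.0, 219.0], 0.72)]
dock [([345.0, 284.0], 0.79), ([384.0, 306.0], 0.51)]
stapler [([400.0, 356.0], 0.76), ([384.0, 306.0], 0.73), ([310.0, 270.0], 0.63)]
notebook [([2
[... 893 characters left out ...]
 291.0], 0.26)]
stapler [([361.0, 254.0], 0.7), ([353.0, 278.0], 0.66), ([377.0, 239.0], 0.63), ([413.0, 230.0], 0.62)]
notebook [([367.0, 317.0], 0.93), ([328.0, 364.0], 0.36)]
magnifier [([324.0, 364.0], 0.6)]
clip_tin [([352.0, 226.0], 0.47)]
LM dock_lip [([351.2, 259.9], 0.77)]
LM dock_foot [([373.5, 255.7], 0.85), ([286.0, 273.3], 0.42)]
LM dock_press [([377.9, 252.0], 0.71)]
LM dock_bed [([362.1, 251.2], 0.76)]
LM rail_upper_edge [([261.3, 262.3], 0.9)]
LM rail_lower_edge [([291.9, 273.4], 0.78), ([278.2, 265.7], 0.6)]
LM stapler [([351.8, 280.2], 0.86), ([410.0, 231.4], 0.82), ([374.4, 245.7], 0.75)]
LM dock [([359.1, 261.2], 0.82)]
LM note_tray []
LM card_box [([286.5, 274.4], 0.88)]
```

```bash
python3 - <<'E'
import cv2
a=cv2.imread('pics/scene0.png')[170:400,200:480];a=cv2.resize(a,(730,600),interpolation=cv2.INTER_CUBIC);cv2.imwrite('pics/s1.png',a)
a=cv2.imread('pics/side0.png')[190:390,220:450];a=cv2.resize(a,(690,600),interpolation=cv2.INTER_CUBIC);cv2.imwrite('pics/d1.png',a)
E
```

```text
(no output)
```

View pics/s1.png

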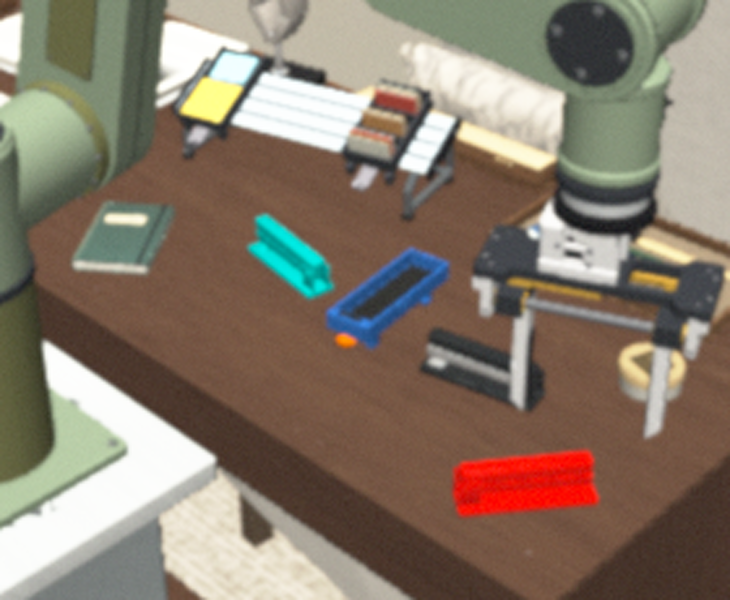

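View pics/d1.png

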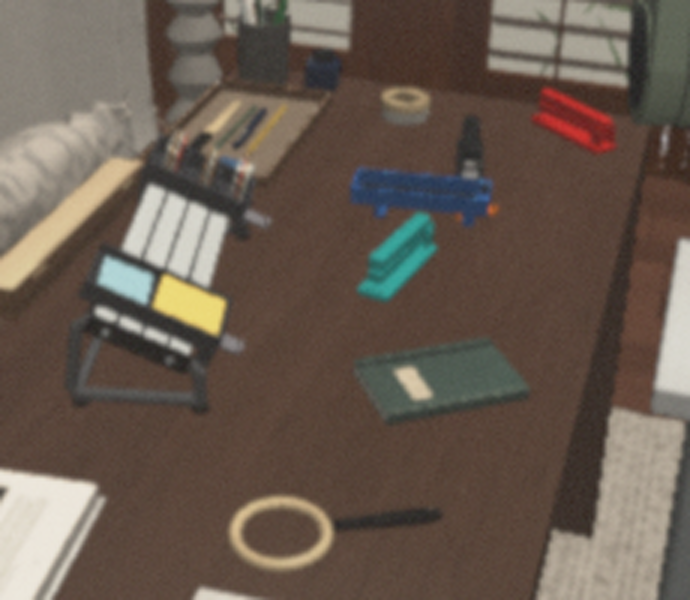

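Three things look like the stapler in the scene view: turquoise at (310,270), red at (400,356) and black at (384,306). The black one is meant, and it shows at (377,239) in the side view. The dock is at (345,284), and the free stretch of rail lies between the tray at (282,203) and the box at (347,219).

```bash
python3 - <<'E'
from h import *
A,B=cam('scene'),cam('side')
for n,a,b in[('lip',(355.5,280.5),(351.2,259.9)),('foot',(338.4,293.6),(373.5,255.7)),('press',(335.1,292.1),(377.9,252)),('bed',(347,282.8),(362.1,251.2)),('dock',(346.7,289.1),(359.1,261.2)),('upper',(328,202.1),(261.3,262.3)),('lower',(311.6,224.3),(291.9,273.4)),('stapler',(384.4,317.1),(374.4,245.7)),('cardbox',(346.5,243.1),(286.5,274.4)),('turq',(309.9,273.8),(351.8,280.2)),('tin',(443,311),(352,226))]:
    x,e=tri([ray(A,a),ray(B,b)]); print(n,x.round(4),np.round(e,4))
print('tool_from_cam',np.round(optics.calibration('wrist')['tool_from_camera'],4).tolist(),cam('wrist')[0])
print('nt',onz(A,(288.2,226.4),0))
optics.get_image('wrist')
W=cam('wrist')
for t in['dock','stapler']: print(t,[(np.round(d['location'],1),onz(W,d['location'],0).round(3),d['score']) for d in finder.landmark_of(t,'wrist')])
E
```

```text
lip [ 0.4769 -0.1063  0.0064] [0.0048 0.0048]
foot [ 0.3946 -0.1253  0.0196] [0.0057 0.0057]
press [ 0.3797 -0.128   0.0344] [0.0069 0.0069]
bed [ 0.4356 -0.1193  0.0333] [0.0051 0.0051]
dock [ 0.4436 -0.1084 -0.    ] [0.0024 0.0024]
upper [0.6715 0.1959 0.1007] [0.001 0.001]
lower [0.5785 0.175  0.0644] [0.0076 0.0076]
stapler [ 0.4233 -0.2689 -0.006 ] [0.0029 0.0029]
cardbox [0.6406 0.0772 0.0024] [0.0042 0.0042]
turq [ 0.4307  0.0321 -0.0018] [0.0044 0.0044]
tin [ 0.5407 -0.3789  0.0127] [0.0069 0.0069]
tool_from_cam [[-0.001, -0.9599, -0.2803, 0.0816], [1.0, -0.001, -0.0002, -0.0002], [-0.0001, -0.2803, 0.9599, -0.2023], [0.0, 0.0, 0.0, 1.0]] [[421.20624741   0.         315.20047534]
 [  0.         421.20624741 237.33004783]
 [  0.           0.           1.        ]]
nt [0.58214769 0.30701128 0.        ]
dock []
stapler [(array([229.,  69.]), array([ 0.308, -0.413,  0.   ]), 0.64)]
```

```bash
cat >> h.py <<'E'
import json,sys
def load():
    try: d=json.load(open('cmd.json')); return np.array(d['p']),np.array(d['R'])
    except FileNotFoundError: return np.array([.229,-.528,.183]),R.from_euler('xyz',[180,0,23.42],degrees=True).as_matrix()
def save(p,M): json.dump(dict(p=list(map(float,p)),R=np.array(M).tolist()),open('cmd.json','w'))
def rel(p,M):
    p0,M0=load(); return (M0.T@(np.array(p)-p0)).round(4).tolist(), R.from_matrix(M0.T@M).as_rotvec().round(4).tolist()
def did(dp,tw):
    p0,M0=load(); save(p0+M0@np.array(dp),M0@R.from_rotvec(tw).as_matrix())
def down(yaw): return R.from_euler('xyz',[180,0,yaw],degrees=True).as_matrix()
def meas():
    s=status.get_state(); return np.array(s['tool_pos']),R.from_euler('xyz',s['tcp_rot'],degrees=True).as_matrix()
def look(cam_,things,fn='landmark_of'):
    C=cam(cam_); optics.get_image(cam_); o={}
    for t in things:
        o[t]=[(np.array(d['location']),round(d['score'],2)) for d in getattr(finder,fn)(t,cam_)]
    return C,o
E
python3 - <<'E'
from h import *
print(rel([.40,-.19,.25],down(13)))
E
```

```text
([0.2913, -0.2422, -0.067], [0.0, -0.0, 0.1819])
```

Request:
send_rows(
  plan=[
    {"dp": [0.291, -0.242, -0.067], "twist": [0, 0, 0.182], "grip": -1},
    {"dp": [0.291, -0.242, -0.067], "twist": [0, 0, 0.182], "grip": -1},
    {"dp": [0.291, -0.242, -0.067], "twist": [0, 0, 0.182], "grip": -1},
    {"dp": [0.291, -0.242, -0.067], "twist": [0, 0, 0.182], "grip": -1},
    {"dp": [0.291, -0.242, -0.067], "twist": [0, 0, 0.182], "grip": -1},
    {"dp": [0.291, -0.242, -0.067], "twist": [0, 0, 0.182], "grip": -1},
    {"dp": [0.291, -0.242, -0.067], "twist": [0, 0, 0.182], "grip": -1},
    {"dp": [0.291, -0.242, -0.067], "twist": [0, 0, 0.182], "grip": -1},
    {"dp": [0.291, -0.242, -0.067], "twist": [0, 0, 0.182], "grip": -1},
    {"dp": [0.291, -0.242, -0.067], "twist": [0, 0, 0.182], "grip": -1},
    {"dp": [0.291, -0.242, -0.067], "twist": [0, 0, 0.182], "grip": -1},
    {"dp": [0.291, -0.242, -0.067], "twist": [0, 0, 0.182], "grip": -1},
  ],
)

```text
clock: 3.25
tool_pos: [0.3987, -0.1909, 0.2497]
tcp_rot: [-180.0, 0.0, 12.9]
ft_force: [0.1, -0.1, 1.2]
finger_gap: 0.996
gripper_force: 0.0
```

```bash
python3 - <<'E'
from h import *
did([0.291,-0.242,-0.067],[0,0,.182]); p,M=load();print(p,meas()[0])
C=cam('wrist'); im=optics.get_image('wrist'); cv2.imwrite('pics/w1.png',im)
for t,z in[('dock_lip',.006),('dock_foot',.017),('dock_press',.039),('dock_bed',.022),('dock',0),('stapler',0)]:
    print(t,[(np.round(d['location'],1),onz(C,d['location'],z).round(4),round(d['score'],2)) for d in finder.landmark_of(t,'wrist')])
for t,z in[('dock',.039),('stapler',.047)]:
  for d in finder.regions_of(t,'wrist'):
    m=d['mask'].astype(np.uint8); bgr=im[d['mask']].mean(0)
    (c,sz,a)=cv2.minAreaRect(cv2.findNonZero(m)); bx=cv2.boxPoints((c,sz,a))
    print(t,round(d['score'],2),np.round(c),np.round(sz),bgr.round(),[onz(C,b,z)[:2].round(4).tolist() for b in bx])
E
```

```text
[ 0.39983893 -0.19027369  0.25      ] [ 0.3987033  -0.1908913   0.24965734]
dock_lip [(array([251.8,  96.7]), array([ 0.4804, -0.1066,  0.006 ]), 0.72), (array([251.5, 133.9]), array([ 0.4446, -0.1129,  0.006 ]), 0.42)]
dock_foot [(array([249.6, 181.8]), array([ 0.3975, -0.1211,  0.017 ]), 0.58)]
dock_press [(array([243.3, 212.2]), array([ 0.37 , -0.123,  0.039]), 0.73)]
dock_bed [(array([249.7, 136.1]), array([ 0.4433, -0.1137,  0.022 ]), 0.59)]
dock [(array([251.7, 137. ]), array([ 0.4411, -0.1128,  0.    ]), 0.57), (array([247.7, 180.7]), array([ 0.395 , -0.1169,  0.    ]), 0.22)]
stapler [(array([390.4, 194.2]), array([ 0.4149, -0.2706,  0.    ]), 0.87), (array([482.8, 309.7]), array([ 0.3065, -0.4138,  0.    ]), 0.87), (array([114.3, 117.4]), array([0.429, 0.029, 0.   ]), 0.63)]
dock 0.65 [249. 133.] [ 61. 176.] [99. 73. 54.] [[0.3559, -0.0973], [0.5189, -0.0772], [0.5293, -0.1308], [0.3672, -0.1575]]
stapler 0.97 [510. 303.] [46. 76.] [ 27.  35. 207.] [[0.325, -0.3694], [0.3853, -0.4161], [0.3519, -0.4579], [0.2888, -0.4112]]
stapler 0.8 [396. 192.] [132.  34.] [59. 60. 56.] [[0.3952, -0.2057], [0.4276, -0.1986], [0.4535, -0.323], [0.4218, -0.3329]]
stapler 0.57 [ 98. 110.] [158.  36.] [198. 210.  18.] [[0.4331, 0.0953], [0.4649, 0.0839], [0.4415, -0.0503], [0.4079, -0.0414]]
```

View pics/w1.png

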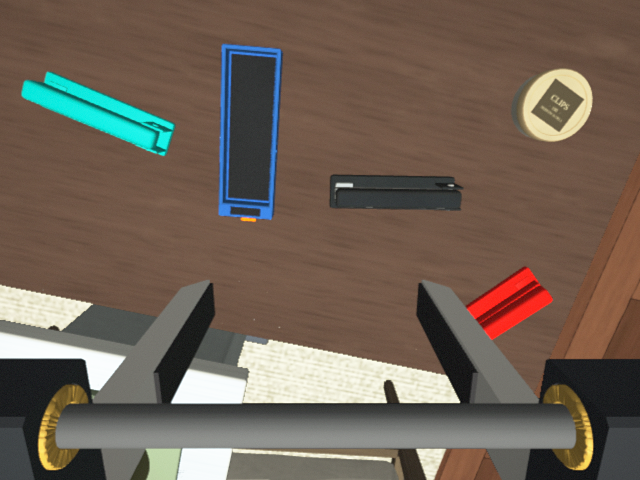

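The black stapler is at (396,192), the blue dock at (250,132) with its orange clip at the bottom (248,219), turquoise at (98,113) and red at (510,303). The black one is confirmed as the target. Next I look at the rail.

```bash
python3 - <<'E'
from h import *
print(rel([.63,.16,.30],down(13)))
E
```

```text
([0.303, -0.2896, -0.05], [-0.0, -0.0, -0.0001])
```

Request:
send_rows(
  plan=[
    {"dp": [0.303, -0.29, -0.05], "twist": [0, 0, 0], "grip": -1},
    {"dp": [0.303, -0.29, -0.05], "twist": [0, 0, 0], "grip": -1},
    {"dp": [0.303, -0.29, -0.05], "twist": [0, 0, 0], "grip": -1},
    {"dp": [0.303, -0.29, -0.05], "twist": [0, 0, 0], "grip": -1},
    {"dp": [0.303, -0.29, -0.05], "twist": [0, 0, 0], "grip": -1},
    {"dp": [0.303, -0.29, -0.05], "twist": [0, 0, 0], "grip": -1},
    {"dp": [0.303, -0.29, -0.05], "twist": [0, 0, 0], "grip": -1},
    {"dp": [0.303, -0.29, -0.05], "twist": [0, 0, 0], "grip": -1},
    {"dp": [0.303, -0.29, -0.05], "twist": [0, 0, 0], "grip": -1},
    {"dp": [0.303, -0.29, -0.05], "twist": [0, 0, 0], "grip": -1},
    {"dp": [0.303, -0.29, -0.05], "twist": [0, 0, 0], "grip": -1},
    {"dp": [0.303, -0.29, -0.05], "twist": [0, 0, 0], "grip": -1},
  ],
)

```text
clock: 4.9
tool_pos: [0.6288, 0.1596, 0.3]
tcp_rot: [180.0, 0.0, 12.9]
ft_force: [-0.3, 1.5, -1.0]
finger_gap: 1.002
gripper_force: 0.0
```

```bash
python3 - <<'E'
from h import *
did([0.303,-0.290,-0.05],[0,0,0]); p,M=load();print(p,meas()[0])
C=cam('wrist'); im=optics.get_image('wrist'); cv2.imwrite('pics/w2.png',im); np.save('w2T.npy',C[1])
h=.045*np.sin(np.radians(24))
for t,z in[('rail_upper_edge',.085+h),('rail_lower_edge',.085-h),('rail',.085),('note_tray',0),('card_box',0),('stand',0)]:
    print(t,[(np.round(d['location'],1),onz(C,d['location'],z).round(4),round(d['score'],2)) for d in finder.landmark_of(t,'wrist')])
for t in['note_tray','card_box']:
  for d in finder.regions_of(t,'wrist')[:1]:
    (c,sz,a)=cv2.minAreaRect(cv2.findNonZero(d['mask'].astype(np.uint8))); print(t,c,sz,a)
E
```

```text
[0.62988519 0.16042236 0.3       ] [0.62884864 0.15964764 0.29997571]
rail_upper_edge [(array([280.2, 158.8]), array([0.6619, 0.201 , 0.1033]), 0.77)]
rail_lower_edge [(array([288.8, 231.4]), array([0.5843, 0.1787, 0.0667]), 0.65)]
rail [(array([286.3, 199.9]), array([0.6211, 0.1878, 0.085 ]), 0.62)]
note_tray [(array([179. , 188.2]), array([0.5886, 0.3184, 0.    ]), 0.59)]
card_box [(array([388.4, 184.2]), array([0.6493, 0.0744, 0.    ]), 0.73)]
stand [(array([289.1, 185.2]), array([0.6216, 0.1902, 0.    ]), 0.77)]
note_tray (146.49342346191406, 207.13427734375) (135.30357360839844, 88.53311157226562) 75.154541015625
card_box (407.1732177734375, 202.85214233398438) (86.20378875732422, 119.970458984375) 2.544804334640503
```

View pics/w2.png

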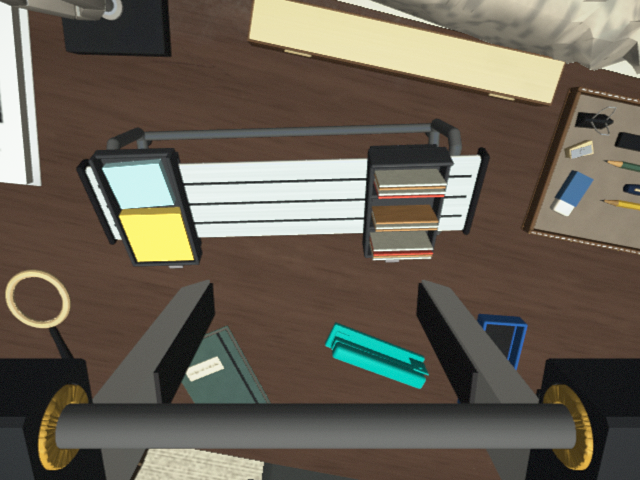

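The rail's free stretch is in clear view, from the tray's right side at column 190 to the box's left side at 368. Its upper edge is near row 160 and its lower edge near row 236.

```bash
cat >> h.py <<'E'
def edges(im,cols):
    g=im.min(2).astype(float); up=[];lo=[]
    for c in cols:
        r=np.where(g[100:300,c]>150)[0]+100
        if len(r)<20: continue
        for k,l,s in((r[0],up,1),(r[-1],lo,-1)):
            w=g[k-4:k+5,c]; a,b=w.min(),w.max(); l.append((c,k-s*0.5))
    return up,lo
def line(C,pts,z):
    P=np.array([onz(C,p,z)[:2] for p in pts]); vx,vy,x0,y0=cv2.fitLine(P.astype(np.float32),cv2.DIST_HUBER,0,1e-4,1e-4).ravel()
    if vy<0: vx,vy=-vx,-vy
    return np.array([x0,y0]),np.array([vx,vy]),np.abs((P-[x0,y0])@[-vy,vx]).max()
E
python3 - <<'E'
from h import *
im=cv2.imread('pics/w2.png'); C=(cam('wrist')[0],np.load('w2T.npy'))
up,lo=edges(im,range(205,362,3))
h=.045*np.sin(np.radians(24)); a=.045*np.cos(np.radians(24))
print(up[0],up[-1],lo[0],lo[-1])
for l,z,s in((up,.085+h,-1),(lo,.085-h,1)):
    o,v,e=line(C,l,z); n=np.array([v[1],-v[0]]); # uphill
    ce=o+s*n*a+v*((.19-o[1])/v[1]); print('yaw',np.degrees(np.arctan2(-v[0],v[1])),'resid',e,'centre line pt',ce, 'at y=.19 ->x')
# gap ends on rail top
for px in((188,200),(368,195)): print(onz(C,px,.085))
E
```

```text
(205, np.float64(162.5)) (361, np.float64(158.5)) (205, np.float64(236.5)) (361, np.float64(232.5))
yaw 14.502764 resid 0.0004961502979184926 centre line pt [0.62316194 0.17970507] at y=.19 ->x
yaw 14.539393 resid 0.0005757427152087111 centre line pt [0.61765312 0.20032037] at y=.19 ->x
[0.59901506 0.28422627 0.085     ]
[0.64426364 0.10899488 0.085     ]
```

```bash
python3 - <<'E'
from h import *
print(rel([.55,.19,.22],down(14.5)))
p,M=load(); save([.55,.19,.22],down(14.5)); print(rel([.42,-.115,.20],down(13)))
save(p,M)
E
```

```text
([-0.0712, -0.0468, 0.08], [-0.0, -0.0, -0.0263])
([-0.2022, 0.2627, 0.02], [0.0, -0.0, 0.0262])
```

Request:
send_rows(
  plan=[
    {"dp": [-0.071, -0.047, 0.08], "twist": [0, 0, -0.026], "grip": -1},
    {"dp": [-0.071, -0.047, 0.08], "twist": [0, 0, -0.026], "grip": -1},
    {"dp": [-0.071, -0.047, 0.08], "twist": [0, 0, -0.026], "grip": -1},
    {"dp": [-0.071, -0.047, 0.08], "twist": [0, 0, -0.026], "grip": -1},
    {"dp": [-0.071, -0.047, 0.08], "twist": [0, 0, -0.026], "grip": -1},
  ],
)

```text
clock: 5.85
tool_pos: [0.5507, 0.1907, 0.2213]
tcp_rot: [180.0, -0.1, 14.5]
ft_force: [1.0, 0.1, 0.3]
finger_gap: 1.001
gripper_force: 0.0
```

```bash
python3 - <<'E'
from h import *
did([-.071,-.047,.08],[0,0,-.026]); p,M=load();print(p,meas()[0])
C=cam('wrist'); im=optics.get_image('wrist'); cv2.imwrite('pics/w3.png',im); np.save('w3T.npy',C[1])
C2=(C[0],np.load('w2T.npy')); im2=cv2.imread('pics/w2.png')
mid=proj(C,[.6186,.1966,.085]); print('mid px',mid)
u2,l2=edges(im2,range(205,362,3))
g=range(int(mid[0])-60,int(mid[0])+60,3)
u3,l3=edges(im,g); print(u3[0],u3[-1],l3[0],l3[-1])
# height: find z where the two views' lines agree, for each edge
for a,b,nm in((u2,u3,'up'),(l2,l3,'lo')):
    for z in np.arange(.05,.125,.005):
        o1,v1,_=line(C2,a,z); o2,v2,_=line(C,b,z)
        d=(o1-o2)@np.array([v1[1],-v1[0]]); 
        if abs(d)<.003: print(nm,round(z,3),d.round(5),np.degrees(np.arctan2(-v2[0],v2[1])).round(2),(o2+v2*(.1966-o2[1])/v2[1]).round(4))
E
```

```text
[0.55013629 0.19025713 0.22      ] [0.55072846 0.19068784 0.22128772]
mid px [329.73598304 133.91406083]
(269, np.float64(99.5)) (386, np.float64(99.5)) (269, np.float64(182.5)) (386, np.float64(182.5))
lo 0.05 -0.00234 14.44 [0.5737 0.1966]
lo 0.055 -0.00169 14.44 [0.5745 0.1966]
lo 0.06 -0.00103 14.44 [0.5753 0.1966]
lo 0.065 -0.00039 14.44 [0.5761 0.1966]
lo 0.07 0.00024 14.44 [0.5769 0.1966]
lo 0.075 0.00091 14.44 [0.5777 0.1966]
lo 0.08 0.00155 14.44 [0.5785 0.1966]
lo 0.085 0.0022 14.44 [0.5792 0.1966]
lo 0.09 0.00285 14.44 [0.58   0.1966]
```

```bash
sed -i 's/100:300,c\]>150)\[0\]+100/40:300,c]>150)[0]+40/' h.py; python3 - <<'E'
from h import *
K=cam('wrist')[0];C2=(K,np.load('w2T.npy'));C3=(K,np.load('w3T.npy'))
u2,l2=edges(cv2.imread('pics/w2.png'),range(205,362,3)); u3,l3=edges(cv2.imread('pics/w3.png'),range(269,390,3)); print(u3[0],u3[-1],u2[0])
for z in (.095,.1,.105,.11):
    o1,v1,_=line(C2,u2,z); o2,v2,_=line(C3,u3,z); print(z,(o1-o2)@np.array([v1[1],-v1[0]]),np.degrees(np.arctan2(-v2[0],v2[1])),(o2+v2*(.1966-o2[1])/v2[1]).round(4),(o1+v1*(.1966-o1[1])/v1[1]).round(4))
o,v,_=line(C3,l3,.0667);print((o+v*(.1966-o[1])/v[1]).round(4))
E
```

```text
(269, np.float64(76.5)) (389, np.float64(76.5)) (205, np.float64(162.5))
0.095 0.036126647 14.444043 [0.6612 0.1966] [0.7622 0.1966]
0.1 0.037416726 14.444051 [0.6608 0.1966] [0.761  0.1966]
0.105 0.035441957 14.444063 [0.6603 0.1966] [0.7599 0.1966]
0.11 0.035099383 14.444051 [0.6599 0.1966] [0.7588 0.1966]
[0.5763 0.1966]
```

Request:
send_rows(
  plan=[
    {"dp": [-0.202, 0.263, 0.02], "twist": [0, 0, 0.026], "grip": -1},
    {"dp": [-0.202, 0.263, 0.02], "twist": [0, 0, 0.026], "grip": -1},
    {"dp": [-0.202, 0.263, 0.02], "twist": [0, 0, 0.026], "grip": -1},
    {"dp": [-0.202, 0.263, 0.02], "twist": [0, 0, 0.026], "grip": -1},
    {"dp": [-0.202, 0.263, 0.02], "twist": [0, 0, 0.026], "grip": -1},
    {"dp": [-0.202, 0.263, 0.02], "twist": [0, 0, 0.026], "grip": -1},
    {"dp": [-0.202, 0.263, 0.02], "twist": [0, 0, 0.026], "grip": -1},
    {"dp": [-0.202, 0.263, 0.02], "twist": [0, 0, 0.026], "grip": -1},
    {"dp": [-0.202, 0.263, 0.02], "twist": [0, 0, 0.026], "grip": -1},
    {"dp": [-0.202, 0.263, 0.02], "twist": [0, 0, 0.026], "grip": -1},
    {"dp": [-0.202, 0.263, 0.02], "twist": [0, 0, 0.026], "grip": -1},
  ],
)

```text
clock: 7.0
tool_pos: [0.4208, -0.1138, 0.2007]
tcp_rot: [180.0, -0.1, 13.1]
ft_force: [-0.7, 0.0, 0.1]
finger_gap: 1.001
gripper_force: 0.0
```

```bash
python3 - <<'E'
from h import *
did([-.202,.263,.02],[0,0,.026]); p,M=load();print(p,meas()[0])
C=cam('wrist'); im=optics.get_image('wrist'); cv2.imwrite('pics/w4.png',im); np.save('w4T.npy',C[1])
K=C[0]; p1=[.39983893,-.19027369,.25]; T1=np.eye(4); T1[:3,:3]=down(13);T1[:3,3]=[.3987,-.1909,.2497]
C1=(K,T1@np.array(optics.calibration('wrist')['tool_from_camera']))
def blue(im):
    hsv=cv2.cvtColor(im,cv2.COLOR_BGR2HSV); m=cv2.inRange(hsv,(105,120,50),(125,255,255))
    m=cv2.morphologyEx(m,cv2.MORPH_CLOSE,np.ones((5,5)))
    cs,_=cv2.findContours(m,cv2.RETR_EXTERNAL,cv2.CHAIN_APPROX_NONE); c=max(cs,key=cv2.contourArea)
    return c
for nm,c,CC in(('w1',blue(cv2.imread('pics/w1.png')),C1),('w4',blue(im),C)):
    q=cv2.approxPolyDP(cv2.convexHull(c),6,True)[:,0]; print(nm,cv2.contourArea(c),q.tolist())
    P=np.array([onz(CC,x,.039)[:2] for x in c[:,0]],np.float32)
    (ce,sz,a)=cv2.minAreaRect(P*1000); print('rect',ce,sz,a)
h,w=im.shape[:2]; print(im.shape)
for t,z in[('dock_bed',.022),('dock_press',.039),('dock_foot',.017),('stapler',0)]:
    print(t,[(np.round(d['location'],1),onz(C,d['location'],z).round(4),round(d['score'],2)) for d in finder.landmark_of(t,'wrist')])
E
```

```text
[ 0.42032378 -0.11490138  0.2       ] [ 0.42084175 -0.11381956  0.20071905]
w1 9608.0 [[222, 44], [281, 51], [270, 219], [219, 214]]
rect (444.28729248046875, -114.77190399169922) (159.178466796875, 54.59461975097656) 8.276463508605957
w4 11056.0 [[300, 86], [362, 92], [342, 272], [286, 268]]
rect (444.2195739746094, -114.12181091308594) (159.041015625, 53.92766571044922) 8.054499626159668
(480, 640, 3)
dock_bed [(array([319. , 189.1]), array([ 0.4375, -0.1134,  0.022 ]), 0.94)]
dock_press [(array([314.6, 260.5]), array([ 0.3752, -0.1237,  0.039 ]), 0.91)]
dock_foot [(array([317.6, 232. ]), array([ 0.3963, -0.1217,  0.017 ]), 0.86)]
stapler [(array([167.5, 163. ]), array([0.4257, 0.0312, 0.    ]), 0.95), (array([558.9, 366.3]), array([ 0.3027, -0.4149,  0.    ]), 0.66), (array([466.5, 241.4]), array([ 0.4158, -0.2701,  0.    ]), 0.65)]
```

View pics/w4.png

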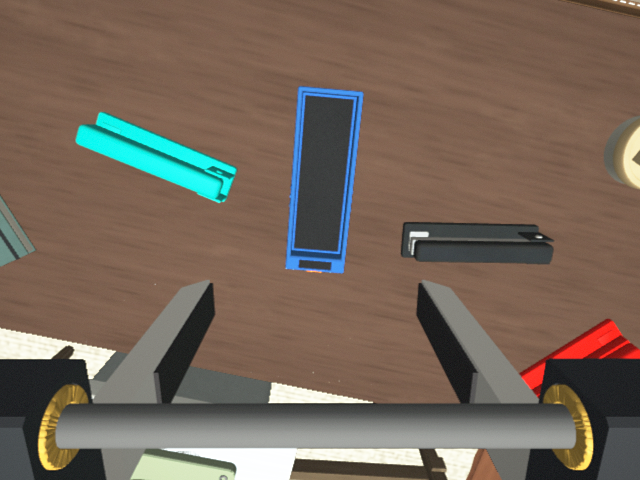

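Both wrist views agree to within 1 mm. The dock's rim centre is at (0.4443, -0.1145) with yaw 8.2° and the rim at 39 mm. The rail's centre line passes through (0.6185, 0.1966) with yaw 14.5°. Next I grasp the dock.

```bash
python3 - <<'E'
from h import *
print(rel([.4295,-.1166,.07],down(8.2)));print(rel([.4295,-.1166,.0195],down(8.2)))
E
```

```text
([0.0086, 0.0037, 0.13], [-0.0, -0.0, 0.0836])
([0.0086, 0.0037, 0.1805], [-0.0, -0.0, 0.0836])
```

Request:
send_rows(
  plan=[
    {"dp": [0.0085, 0.0035, 0.05], "twist": [0, 0, 0.084], "grip": -1},
    {"dp": [0.0085, 0.0035, 0.1], "twist": [0, 0, 0.084], "grip": -1},
    {"dp": [0.0085, 0.0035, 0.14], "twist": [0, 0, 0.084], "grip": -1},
    {"dp": [0.0085, 0.0035, 0.165], "twist": [0, 0, 0.084], "grip": -1},
    {"dp": [0.0085, 0.0035, 0.175], "twist": [0, 0, 0.084], "grip": -1},
    {"dp": [0.0085, 0.0035, 0.1805], "twist": [0, 0, 0.084], "grip": -1},
    {"dp": [0.0085, 0.0035, 0.1805], "twist": [0, 0, 0.084], "grip": -1},
    {"dp": [0.0085, 0.0035, 0.1805], "twist": [0, 0, 0.084], "grip": -1},
  ],
)

```text
clock: 8.05
tool_pos: [0.4305, -0.1167, 0.0212]
tcp_rot: [179.9, -0.2, 8.2]
ft_force: [0.3, 0.5, 0.2]
finger_gap: 1.0
gripper_force: 0.0
```

Request:
send_rows(
  plan=[
    {"dp": [0, 0, 0], "twist": [0, 0, 0], "grip": 1},
    {"dp": [0, 0, 0], "twist": [0, 0, 0], "grip": 1},
    {"dp": [0, 0, 0], "twist": [0, 0, 0], "grip": 1},
    {"dp": [0, 0, 0], "twist": [0, 0, 0], "grip": 1},
    {"dp": [0, 0, 0], "twist": [0, 0, 0], "grip": 1},
    {"dp": [0, 0, 0], "twist": [0, 0, 0], "grip": 1},
    {"dp": [0, 0, 0], "twist": [0, 0, 0], "grip": 1},
    {"dp": [0, 0, 0], "twist": [0, 0, 0], "grip": 1},
  ],
  squeeze=50,
)

```text
clock: 8.85
tool_pos: [0.4289, -0.116, 0.0196]
tcp_rot: [-180.0, 0.0, 8.2]
ft_force: [-0.4, 0.6, -0.9]
finger_gap: 0.358
gripper_force: 0.0
```

```bash
python3 - <<'E'
from h import *
did([.0085,.0035,.1805],[0,0,.084]); p,M=load();print(p,R.from_matrix(M).as_euler('xyz',degrees=True)); s=status.get_state(); print(s)
E
```

```text
[ 0.42939305 -0.11640083  0.0195    ] [180.           0.           8.17932265]
{'clock': 8.85, 'q': array([-2.63211205e+01,  8.38182878e+00,  1.14319172e+02,  1.06443507e-03,
        5.73042157e+01,  5.54966474e+01]), 'qvel': array([-0.0995491 , -0.11832725, -0.07848497, -0.09269497,  0.01518388,
       -0.17364874]), 'joint_torque': array([ 2.38297719e-05, -2.83331573e+01, -2.19884330e+01,  4.63505415e-02,
       -5.12292318e-02,  1.22009869e-04]), 'tool_pos': array([ 0.42890222, -0.1159964 ,  0.01960828]), 'tcp_rot': array([-1.79996307e+02,  3.79187877e-03,  8.18165718e+00]), 'ft_force': array([-0.35310532,  0.63371611, -0.85743627]), 'torque': array([-0.02570364,  0.02334263,  0.02134596]), 'gripper_force': 0.0, 'finger_gap': 0.357893713746771}
```

```bash
python3 - <<'E'
from h import *
im=optics.get_image('wrist'); cv2.imwrite('pics/w5.png',im); print(status.get_state()['finger_gap'])
E
```

```text
0.31329500163087654
```

View pics/w5.png

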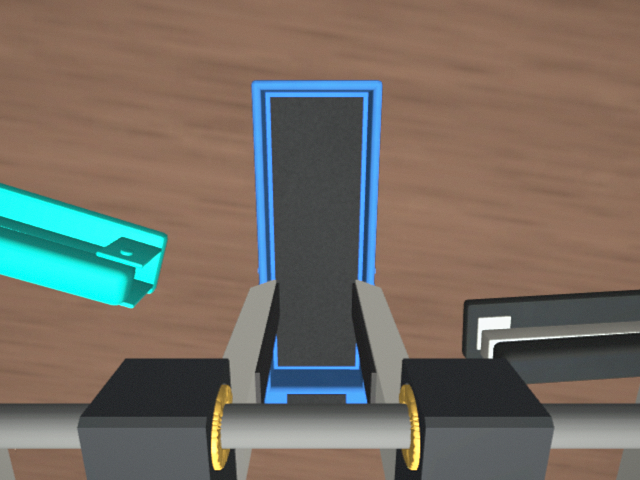

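The trough fills the view and the fingers have closed above its walls. The tips show at row 283, about 24 mm behind the stated TCP, both by their spacing and by their row. The fingers met no force, which fits. I open, go lower in a safe step and try again.

Request:
send_rows(
  plan=[
    {"dp": [0, 0, 0], "twist": [0, 0, 0], "grip": -1},
    {"dp": [0, 0, 0], "twist": [0, 0, 0], "grip": -1},
    {"dp": [0, 0, 0], "twist": [0, 0, 0], "grip": -1},
    {"dp": [0, 0, 0], "twist": [0, 0, 0], "grip": -1},
    {"dp": [0, 0, 0], "twist": [0, 0, 0], "grip": -1},
    {"dp": [0, 0, 0], "twist": [0, 0, 0], "grip": -1},
    {"dp": [0, 0, 0], "twist": [0, 0, 0], "grip": -1},
    {"dp": [0, 0, 0], "twist": [0, 0, 0], "grip": -1},
    {"dp": [0, 0, 0.008], "twist": [0, 0, 0], "grip": -1},
    {"dp": [0, 0, 0.0145], "twist": [0, 0, 0], "grip": -1},
    {"dp": [0, 0, 0.0145], "twist": [0, 0, 0], "grip": -1},
  ],
)

```text
clock: 10.0
tool_pos: [0.4276, -0.1154, 0.0037]
tcp_rot: [-179.9, 0.1, 8.2]
ft_force: [-0.7, -0.4, 0.1]
finger_gap: 1.002
gripper_force: 0.0
```

```bash
python3 - <<'E'
from h import *
did([0,0,.0145],[0,0,0]); p,M=load();print(p)
im=optics.get_image('side'); cv2.imwrite('pics/sd2.png',im); C=cam('side'); A=cam('scene'); im2=optics.get_image('scene'); cv2.imwrite('pics/sc2.png',im2)
y=M[:,1]
for off in(-.053,.053):
  for dz in(0,.024): q=p+y*off+[0,0,dz]; print(off,dz,'side',proj(C,q).round(1),'scene',proj(A,q).round(1))
a=proj(A,p).astype(int); print(a)
c=im2[a[1]-50:a[1]+35,a[0]-55:a[0]+55]; cv2.imwrite('pics/sc2c.png',cv2.resize(c,None,fx=7,fy=7,interpolation=cv2.INTER_CUBIC)); print('crop origin',a[0]-55,a[1]-50)
E
```

```text
[ 0.42939305 -0.11640083  0.005     ]
-0.053 0 side [362.6 266.9] scene [331.1 284.1]
-0.053 0.024 side [363.  260.7] scene [331.  277.3]
0.053 0 side [365.5 253.7] scene [361.2 296.2]
0.053 0.024 side [365.9 247.8] scene [361.3 289.2]
[345 290]
crop origin 290 240
```

View pics/sc2c.png

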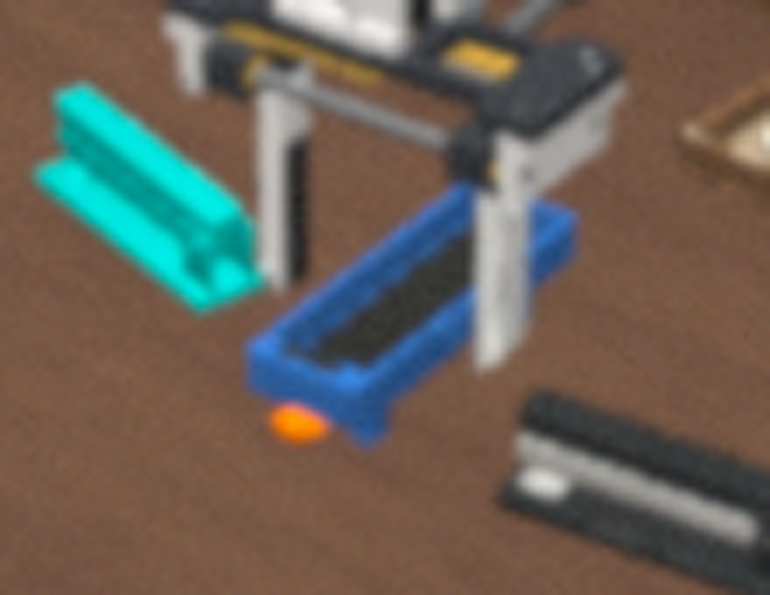

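In the scene crop the open tips end beside the dock's walls, at scene pixels (330,281) and (360,293). That is 12 to 24 mm above the stated TCP but now below the rim, so I close here.

Request:
send_rows(
  plan=[
    {"dp": [0, 0, 0], "twist": [0, 0, 0], "grip": 1},
    {"dp": [0, 0, 0], "twist": [0, 0, 0], "grip": 1},
    {"dp": [0, 0, 0], "twist": [0, 0, 0], "grip": 1},
    {"dp": [0, 0, 0], "twist": [0, 0, 0], "grip": 1},
    {"dp": [0, 0, 0], "twist": [0, 0, 0], "grip": 1},
    {"dp": [0, 0, 0], "twist": [0, 0, 0], "grip": 1},
    {"dp": [0, 0, 0], "twist": [0, 0, 0], "grip": 1},
  ],
  squeeze=20,
)

```text
clock: 10.8
tool_pos: [0.429, -0.1161, 0.0052]
tcp_rot: [180.0, -0.0, 8.2]
ft_force: [0.6, -0.7, 0.6]
finger_gap: 0.571
gripper_force: 20.0
```

```bash
python3 - <<'E'
from h import *
im=optics.get_image('wrist'); cv2.imwrite('pics/w6.png',im); s=status.get_state();print(s['finger_gap'],s['gripper_force'],s['ft_force'],s['tool_pos'])
E
```

```text
0.5705116107241048 19.999887943267822 [-0.29892655  0.55593238 -0.14437816] [ 0.42902707 -0.1160955   0.0052497 ]
```

View pics/w6.png

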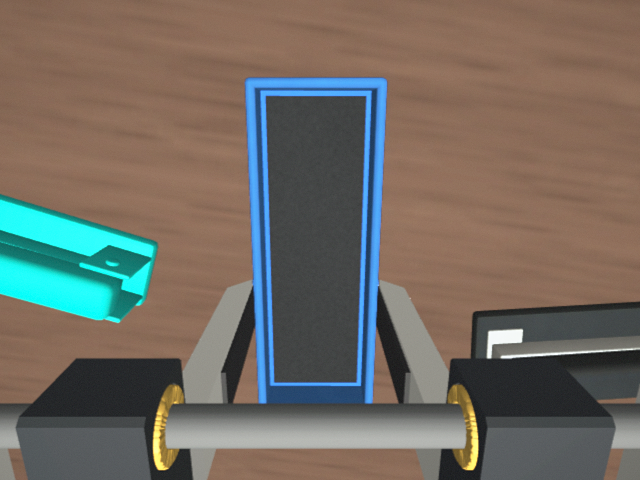

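The pads hold the dock at 53.6 mm, sitting on the outside of its walls at columns 255 and 378. The grip is shallow, so I regrip 5 mm deeper, then lift a little and check.

Request:
send_rows(
  plan=[
    {"dp": [0, 0, 0], "twist": [0, 0, 0], "grip": -0.4},
    {"dp": [0, 0, 0], "twist": [0, 0, 0], "grip": -0.4},
    {"dp": [0, 0, 0.005], "twist": [0, 0, 0], "grip": -0.4},
    {"dp": [0, 0, 0.005], "twist": [0, 0, 0], "grip": -0.4},
    {"dp": [0, 0, 0.005], "twist": [0, 0, 0], "grip": 1},
    {"dp": [0, 0, 0.005], "twist": [0, 0, 0], "grip": 1},
    {"dp": [0, 0, 0.005], "twist": [0, 0, 0], "grip": 1},
    {"dp": [0, 0, 0.005], "twist": [0, 0, 0], "grip": 1},
    {"dp": [0, 0, 0.005], "twist": [0, 0, 0], "grip": 1},
  ],
  squeeze=55,
)

```text
clock: 11.75
tool_pos: [0.4288, -0.1159, 0.0]
tcp_rot: [-180.0, 0.0, 8.2]
ft_force: [0.1, -1.0, -1.0]
finger_gap: 0.569
gripper_force: 55.0
```

```bash
python3 - <<'E'
from h import *
did([0,0,.005],[0,0,0]); p,M=load();print(p); s=status.get_state();print(s['finger_gap'],s['gripper_force'],s['ft_force'],s['tool_pos'])
# dock pose in tool: dock centre from rim in current view
C=cam('wrist'); im=optics.get_image('wrist'); cv2.imwrite('pics/w7.png',im)
hsv=cv2.cvtColor(im,cv2.COLOR_BGR2HSV); m=cv2.inRange(hsv,(105,120,50),(125,255,255)); cs,_=cv2.findContours(m,cv2.RETR_EXTERNAL,cv2.CHAIN_APPROX_NONE); c=max(cs,key=cv2.contourArea)[:,0]
top=c[c[:,1].argsort()][:40]; print(top.mean(0), c[:,0].min(),c[:,0].max())
e=np.array([onz(C,x,.039) for x in top if 290<x[0]<345]).mean(0); T=np.eye(4);T[:3,:3]=M;T[:3,3]=p
print('head rim in tool', M.T@(e-p))
E
```

```text
[ 4.29393053e-01 -1.16400828e-01  2.34187669e-17]
0.5689711730767586 54.998947978019714 [ 0.14367989 -0.95523908 -0.97238712] [ 4.28776544e-01 -1.15937120e-01  2.22455191e-05]
[335.2  76. ] 243 388
head rim in tool [ 0.09439129  0.00962121 -0.039     ]
```

```bash
cat >> h.py <<'E'
RR=R.from_euler('ZY',[14.5,-24],degrees=True).as_matrix(); RP=np.array([.6185,.1966,.085]); GX=.0147
def docked(th,nx=43.5,nz=12.2,sx=0,sz=0,yoff=0):
    """TCP pose holding the dock with foot raised th; rail nose centre at dock (nx,nz) mm; shifted sx,sz mm in rail frame"""
    Q=R.from_euler('y',th,degrees=True).as_matrix()
    o=np.array([42.5+sx,yoff,-2.5+sz])-Q@np.array([nx,0,nz]); D=RR@Q
    return RP+RR@(o/1000)+D@np.array([-GX,0,0]), D@np.diag([1,-1,-1])
E
python3 - <<'E'
from h import *
p0,M0=load()
print(rel(p0+[0,0,.12],M0))
for a in(dict(th=16,sx=16,sz=60),dict(th=16,sx=16),dict(th=16)):
    p,M=docked(**a); print(a,p.round(4),R.from_matrix(M).as_euler('xyz',degrees=True).round(2))
p,M=docked(16,sx=16,sz=60); save(p0+[0,0,.15],M0); print(rel(p,M)); save(p,M); print(rel(*docked(16,sx=16))); save(p0,M0)
E
```

```text
([0.0, 0.0, -0.12], [0.0, 0.0, 0.0])
{'th': 16, 'sx': 16, 'sz': 60} [0.5934 0.1901 0.1411] [180.   -8.   14.5]
{'th': 16, 'sx': 16} [0.6171 0.1962 0.0863] [180.   -8.   14.5]
{'th': 16} [0.6029 0.1926 0.0798] [180.   -8.   14.5]
([0.206, -0.2801, 0.0089], [0.0077, 0.1395, -0.1101])
([0.0165, 0.0, 0.0577], [0.0, 0.0, 0.0])
```

```bash
python3 - <<'E'
from h import *
p0,M0=load()
p,M=docked(16,sx=16,sz=110); save(p0+[0,0,.19],M0); print(p,rel(p,M)); save(p,M); print(rel(*docked(16,sx=16,sz=5)),rel(*docked(16,sx=16))); save(p0,M0)
E
```

```text
[0.57375467 0.18502807 0.18681909] ([0.1858, -0.2778, 0.0032], [0.0077, 0.1395, -0.1101])
([0.0289, -0.0, 0.1009], [0.0, 0.0, 0.0]) ([0.0303, -0.0, 0.1057], [0.0, 0.0, 0.0])
```

Request:
send_rows(
  plan=[
    {"dp": [0, 0, -0.01], "twist": [0, 0, 0], "grip": 1},
    {"dp": [0, 0, -0.03], "twist": [0, 0, 0], "grip": 1},
    {"dp": [0, 0, -0.06], "twist": [0, 0, 0], "grip": 1},
    {"dp": [0, 0, -0.09], "twist": [0, 0, 0], "grip": 1},
    {"dp": [0, 0, -0.12], "twist": [0, 0, 0], "grip": 1},
    {"dp": [0, 0, -0.15], "twist": [0, 0, 0], "grip": 1},
    {"dp": [0, 0, -0.175], "twist": [0, 0, 0], "grip": 1},
    {"dp": [0, 0, -0.19], "twist": [0, 0, 0], "grip": 1},
    {"dp": [0, 0, -0.19], "twist": [0, 0, 0], "grip": 1},
  ],
)

```text
clock: 12.7
tool_pos: [0.4308, -0.1169, 0.1934]
tcp_rot: [179.8, -0.3, 8.2]
ft_force: [-0.1, 0.9, -2.2]
finger_gap: 0.566
gripper_force: 55.0
```

Request:
send_rows(
  plan=[
    {"dp": [0.015, -0.022, 0], "twist": [0, 0.01, -0.01], "grip": 1},
    {"dp": [0.037, -0.055, 0], "twist": [0.001, 0.028, -0.022], "grip": 1},
    {"dp": [0.06, -0.09, 0.001], "twist": [0.002, 0.045, -0.035], "grip": 1},
    {"dp": [0.084, -0.125, 0.001], "twist": [0.003, 0.063, -0.05], "grip": 1},
    {"dp": [0.107, -0.16, 0.002], "twist": [0.004, 0.08, -0.063], "grip": 1},
    {"dp": [0.13, -0.195, 0.002], "twist": [0.005, 0.098, -0.077], "grip": 1},
    {"dp": [0.152, -0.228, 0.003], "twist": [0.006, 0.114, -0.09], "grip": 1},
    {"dp": [0.17, -0.255, 0.003], "twist": [0.007, 0.128, -0.101], "grip": 1},
    {"dp": [0.181, -0.27, 0.003], "twist": [0.008, 0.136, -0.107], "grip": 1},
    {"dp": [0.186, -0.278, 0.003], "twist": [0.008, 0.14, -0.11], "grip": 1},
    {"dp": [0.186, -0.278, 0.003], "twist": [0.008, 0.14, -0.11], "grip": 1},
    {"dp": [0.186, -0.278, 0.003], "twist": [0.008, 0.14, -0.11], "grip": 1},
  ],
)

```text
clock: 13.9
tool_pos: [0.573, 0.1845, 0.1867]
tcp_rot: [180.0, -7.9, 14.4]
ft_force: [0.2, 0.3, -1.3]
finger_gap: 0.569
gripper_force: 55.0
```

```bash
python3 - <<'E'
from h import *
did([0,0,-.19],[0,0,0]); did([.186,-.278,.003],[.008,.14,-.11]); p,M=load()
for i in range(3):
  im=optics.get_image('wrist'); print(meas()[0],R.from_matrix(meas()[1]).as_euler('xyz',degrees=True))
print(p,R.from_matrix(M).as_euler('xyz',degrees=True)); cv2.imwrite('pics/w8.png',im)
print(rel(*docked(16,sx=16,sz=12)),rel(*docked(16,sx=16)),rel(*docked(16)))
# is dock as gripped (compare with w7 in tool frame)
for f in('w7','w8'):
  hsv=cv2.cvtColor(cv2.imread(f'pics/{f}.png'),cv2.COLOR_BGR2HSV); m=cv2.inRange(hsv,(105,120,50),(125,255,255)); c=max(cv2.findContours(m,cv2.RETR_EXTERNAL,cv2.CHAIN_APPROX_NONE)[0],key=cv2.contourArea)[:,0]; print(f,c.min(0),c.max(0),c[c[:,1]<c[:,1].min()+3].mean(0))
E
```

```text
[0.57307755 0.1843173  0.18691313] [179.98735754  -7.97234201  14.41914694]
[0.5732015  0.18431291 0.18705245] [179.99402323  -7.99340115  14.40764957]
[0.57331531 0.18437811 0.18720854] [179.99893746  -8.0140805   14.40242549]
[0.57394945 0.1852338  0.187     ] [-179.98390966   -8.03042054   14.49107078]
([0.0267, 0.0002, 0.0944], [-0.0003, -0.0005, -0.0002]) ([0.03, 0.0002, 0.1059], [-0.0003, -0.0005, -0.0002]) ([0.0146, 0.0002, 0.1103], [-0.0003, -0.0005, -0.0002])
w7 [243  76] [388 403] [315.5         76.05479452]
w8 [243  76] [388 403] [315.5         76.04794521]
```

Request:
send_rows(
  plan=[
    {"dp": [0.005, 0, 0.018], "twist": [0, 0, 0], "grip": 1},
    {"dp": [0.012, 0, 0.042], "twist": [0, 0, 0], "grip": 1},
    {"dp": [0.019, 0, 0.066], "twist": [0, 0, 0], "grip": 1},
    {"dp": [0.024, 0, 0.085], "twist": [0, 0, 0], "grip": 1},
    {"dp": [0.028, 0, 0.097], "twist": [0, 0, 0], "grip": 1},
    {"dp": [0.03, 0, 0.103], "twist": [0, 0, 0], "grip": 1},
    {"dp": [0.03, 0, 0.106], "twist": [0, 0, 0], "grip": 1},
    {"dp": [0.03, 0, 0.106], "twist": [0, 0, 0], "grip": 1},
    {"dp": [0.03, 0, 0.106], "twist": [0, 0, 0], "grip": 1},
  ],
)

```text
clock: 14.95
tool_pos: [0.6171, 0.1969, 0.0875]
tcp_rot: [-180.0, -8.1, 14.5]
ft_force: [0.2, -0.7, -1.5]
finger_gap: 0.568
gripper_force: 55.0
```

```bash
python3 - <<'E'
from h import *
did([.03,0,.106],[0,0,0]); p,M=load(); print(p,meas()[0],status.get_state()['ft_force'])
im=optics.get_image('side'); 
q=proj(cam('side'),p).astype(int); print(q); x,y=q[0]-70,q[1]-70
cv2.imwrite('pics/sd3.png',cv2.resize(im[y:y+120,x:x+140],None,fx=5,fy=5,interpolation=cv2.INTER_CUBIC))
print(rel(*docked(16)))
E
```

```text
[0.61703977 0.19640129 0.0862304 ] [0.61709135 0.1968787  0.08748862] [ 0.16407582 -0.65369925 -1.45002733]
[278 269]
([-0.0154, 0.0002, 0.0043], [-0.0003, -0.0005, -0.0002])
```

View pics/sd3.png

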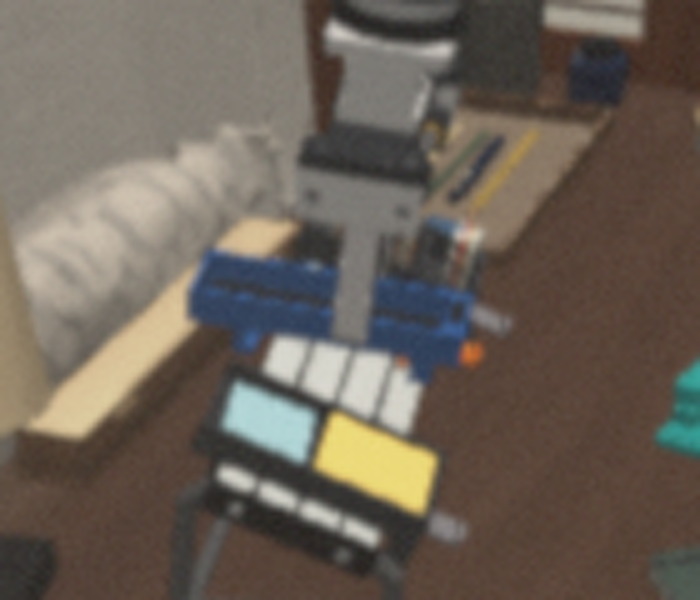

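The dock hangs over the rail with its lip at crop (250,340), just beyond the rail's upper edge at about (270,345), and its foot is raised. I slide it down the slope.

Request:
send_rows(
  plan=[
    {"dp": [-0.004, 0, 0.0011], "twist": [0, 0, 0], "grip": 1},
    {"dp": [-0.008, 0, 0.0022], "twist": [0, 0, 0], "grip": 1},
    {"dp": [-0.011, 0, 0.003], "twist": [0, 0, 0], "grip": 1},
    {"dp": [-0.014, 0, 0.0039], "twist": [0, 0, 0], "grip": 1},
    {"dp": [-0.014, 0, 0.0039], "twist": [0, 0, 0], "grip": 1},
  ],
)

```text
clock: 15.5
tool_pos: [0.6028, 0.1933, 0.0801]
tcp_rot: [-180.0, -8.0, 14.5]
ft_force: [0.4, -0.1, -2.3]
finger_gap: 0.572
gripper_force: 55.0
```

Nothing has touched yet. I go on in small steps to find the wall contact.

Request:
send_rows(
  plan=[
    {"dp": [-0.001, 0, 0.0003], "twist": [0, 0, 0], "grip": 1},
    {"dp": [-0.002, 0, 0.0006], "twist": [0, 0, 0], "grip": 1},
    {"dp": [-0.003, 0, 0.0008], "twist": [0, 0, 0], "grip": 1},
    {"dp": [-0.003, 0, 0.0008], "twist": [0, 0, 0], "grip": 1},
  ],
)

```text
clock: 15.9
tool_pos: [0.6014, 0.1928, 0.0796]
tcp_rot: [-180.0, -8.1, 14.5]
ft_force: [1.1, 0.1, -2.7]
finger_gap: 0.566
gripper_force: 55.0
```

Request:
send_rows(
  plan=[
    {"dp": [-0.001, 0, 0.0003], "twist": [0, 0, 0], "grip": 1},
    {"dp": [-0.002, 0, 0.0006], "twist": [0, 0, 0], "grip": 1},
    {"dp": [-0.002, 0, 0.0006], "twist": [0, 0, 0], "grip": 1},
  ],
)

```text
clock: 16.2
tool_pos: [0.6014, 0.1928, 0.0795]
tcp_rot: [-180.0, -8.3, 14.5]
ft_force: [5.4, 1.5, -3.6]
finger_gap: 0.566
gripper_force: 55.0
```

```bash
python3 - <<'E'
from h import *
did([-.014,0,.0039],[0,0,0]); did([-.003,0,.0008],[0,0,0]); did([-.002,0,.0006],[0,0,0]); p,M=load(); print(p,docked(16)[0])
for i in range(3): optics.get_image('side'); s=status.get_state(); print(s['tool_pos'],s['ft_force'],s['torque'])
E
```

```text
[0.59954108 0.19188027 0.0783281 ] [0.60291944 0.19257059 0.0798213 ]
[0.60139876 0.19279741 0.07947673] [ 5.97265159  2.31055165 -3.50745855] [ 0.27690485 -0.85371536  0.1294082 ]
[0.6014105  0.19281686 0.07949409] [ 6.3697078   1.71457079 -4.1936768 ] [ 0.34196258 -0.8179978   0.032339  ]
[0.60138725 0.19281331 0.07947885] [ 5.20268196  0.83306098 -3.81900773] [ 0.28937527 -0.84695401  0.04482456]
```

The wall meets the edge at about 6 N, within 1.5 mm of where I predicted. Now I tilt about the rail's nose.

```bash
python3 - <<'E'
from h import *
for th,nz in((16,12.2),(13,12.8),(10,13.3),(7,13.8),(5,14),(3,14.3),(1.5,14.5),(0,14.5),(-1,15)):
    print(th,rel(*docked(th,nz=nz,sx=-2.3)))
E
```

```text
16 ([0.0014, 0.0002, -0.0004], [-0.0003, -0.0005, -0.0002])
13 ([0.0022, 0.0002, 0.0033], [-0.0003, 0.0518, -0.0002])
10 ([0.0031, 0.0002, 0.0067], [-0.0003, 0.1042, -0.0002])
7 ([0.0043, 0.0002, 0.0102], [-0.0002, 0.1565, -0.0002])
5 ([0.0051, 0.0002, 0.0123], [-0.0002, 0.1915, -0.0002])
3 ([0.0061, 0.0002, 0.0145], [-0.0002, 0.2264, -0.0002])
1.5 ([0.0069, 0.0002, 0.016], [-0.0002, 0.2525, -0.0002])
0 ([0.0076, 0.0002, 0.0174], [-0.0002, 0.2787, -0.0002])
-1 ([0.0083, 0.0002, 0.0188], [-0.0002, 0.2962, -0.0002])
```

Request:
send_rows(
  plan=[
    {"dp": [0.001, 0, 0], "twist": [0, 0, 0], "grip": 1},
    {"dp": [0.002, 0, 0.003], "twist": [0, 0.05, 0], "grip": 1},
    {"dp": [0.003, 0, 0.0067], "twist": [0, 0.104, 0], "grip": 1},
    {"dp": [0.0043, 0, 0.0102], "twist": [0, 0.156, 0], "grip": 1},
    {"dp": [0.0051, 0, 0.0123], "twist": [0, 0.191, 0], "grip": 1},
    {"dp": [0.0061, 0, 0.0145], "twist": [0, 0.226, 0], "grip": 1},
    {"dp": [0.0061, 0, 0.0145], "twist": [0, 0.226, 0], "grip": 1},
  ],
)

```text
clock: 17.05
tool_pos: [0.6076, 0.1944, 0.066]
tcp_rot: [180.0, -21.2, 14.5]
ft_force: [3.1, 1.1, -3.4]
finger_gap: 0.569
gripper_force: 55.0
```

Request:
send_rows(
  plan=[
    {"dp": [0.0008, 0, 0.0015], "twist": [0, 0.026, 0], "grip": 1},
    {"dp": [0.0015, 0, 0.003], "twist": [0, 0.052, 0], "grip": 1},
    {"dp": [0.0022, 0, 0.0045], "twist": [0, 0.07, 0], "grip": 1},
    {"dp": [0.0022, 0, 0.0045], "twist": [0, 0.07, 0], "grip": 1},
    {"dp": [0.0022, 0, 0.0045], "twist": [0, 0.07, 0], "grip": 1},
  ],
)

```text
clock: 17.55
tool_pos: [0.6102, 0.195, 0.063]
tcp_rot: [180.0, -24.9, 14.5]
ft_force: [-5.9, -2.7, 10.5]
finger_gap: 0.569
gripper_force: 55.1
```

```bash
python3 - <<'E'
from h import *
did([.0061,0,.0145],[0,.226,0]); did([.0022,0,.0045],[0,.07,0]); p,M=load(); print(p,docked(0,nz=14.5)[0])
for i in range(3): im=optics.get_image('wrist'); s=status.get_state(); print(s['tool_pos'],s['tcp_rot'],s['ft_force'],s['torque'])
cv2.imwrite('pics/w9.png',im)
for f in('w8','w9'):
  hsv=cv2.cvtColor(cv2.imread(f'pics/{f}.png'),cv2.COLOR_BGR2HSV); m=cv2.inRange(hsv,(105,120,50),(125,255,255)); c=max(cv2.findContours(m,cv2.RETR_EXTERNAL,cv2.CHAIN_APPROX_NONE)[0],key=cv2.contourArea)[:,0]; print(f,c.min(0),c.max(0))
E
```

```text
[0.6108977  0.19482074 0.06140842] [0.61130846 0.19474014 0.06308396]
[0.6101903  0.19501766 0.06299314] [179.99676508 -24.93076619  14.52107388] [-5.38014532 -1.61278788  9.91841625] [-0.27420417  0.83502695 -0.02896054]
[0.61020759 0.19498815 0.06298292] [179.99614029 -24.92789084  14.52007163] [-5.93066542 -2.14502298  9.47421295] [-2.56197856e-01  7.96553850e-01 -1.70618481e-04]
[0.61018749 0.1949928  0.06298196] [179.99742684 -24.92585672  14.51876215] [-6.11593349 -3.54137041  9.75211605] [-0.29391199  0.84051344  0.00795929]
w8 [243  76] [388 403]
w9 [243  76] [388 403]
```

Request:
send_rows(
  plan=[
    {"dp": [0, 0, 0.002], "twist": [0, 0.01, 0], "grip": 1},
    {"dp": [0, 0, 0.004], "twist": [0, 0.02, 0], "grip": 1},
    {"dp": [0, 0, 0.004], "twist": [0, 0.02, 0], "grip": 1},
    {"dp": [0, 0, 0.004], "twist": [0, 0.02, 0], "grip": 1},
  ],
)

```text
clock: 18.1
tool_pos: [0.612, 0.1955, 0.0627]
tcp_rot: [179.9, -26.2, 14.6]
ft_force: [-24.5, -7.9, 33.8]
finger_gap: 0.57
gripper_force: 55.0
```

Request:
send_rows(
  plan=[
    {"dp": [0, 0, -0.003], "twist": [0, -0.02, 0], "grip": 1},
    {"dp": [0, 0, -0.005], "twist": [0, -0.03, 0], "grip": 1},
    {"dp": [0, 0, -0.005], "twist": [0, -0.03, 0], "grip": 1},
  ],
)

```text
clock: 18.4
tool_pos: [0.611, 0.1952, 0.0631]
tcp_rot: [-180.0, -24.5, 14.5]
ft_force: [0.7, 0.8, 2.1]
finger_gap: 0.571
gripper_force: 55.0
```

I test the clip by lifting the foot gently.

Request:
send_rows(
  plan=[
    {"dp": [0, 0, -0.002], "twist": [0, -0.02, 0], "grip": 1},
    {"dp": [0, 0, -0.002], "twist": [0, -0.02, 0], "grip": 1},
    {"dp": [0, 0, -0.002], "twist": [0, -0.02, 0], "grip": 1},
  ],
)

```text
clock: 18.7
tool_pos: [0.6101, 0.195, 0.0633]
tcp_rot: [-180.0, -23.3, 14.5]
ft_force: [8.7, 2.2, -9.9]
finger_gap: 0.571
gripper_force: 55.0
```

Request:
send_rows(
  plan=[
    {"dp": [0, 0, 0.002], "twist": [0, 0.02, 0], "grip": 1},
    {"dp": [0, 0, 0.002], "twist": [0, 0.02, 0], "grip": 1},
  ],
)

```text
clock: 18.9
tool_pos: [0.6108, 0.1951, 0.0628]
tcp_rot: [-180.0, -24.5, 14.5]
ft_force: [2.4, 0.5, 1.3]
finger_gap: 0.572
gripper_force: 55.0
```

The lift was resisted at about 10 N, so the clip has snapped. I release and withdraw along the tool axis.

Request:
send_rows(
  plan=[
    {"dp": [0, 0, 0], "twist": [0, 0, 0], "grip": -0.6},
    {"dp": [0, 0, 0], "twist": [0, 0, 0], "grip": -0.6},
    {"dp": [0, 0, 0], "twist": [0, 0, 0], "grip": -0.6},
    {"dp": [0, 0, -0.02], "twist": [0, 0, 0], "grip": -0.6},
    {"dp": [0, 0, -0.06], "twist": [0, 0, 0], "grip": -0.6},
    {"dp": [0, 0, -0.1], "twist": [0, 0, 0], "grip": -0.6},
    {"dp": [0, 0, -0.14], "twist": [0, 0, 0], "grip": -1},
    {"dp": [0, 0, -0.15], "twist": [0, 0, 0], "grip": -1},
    {"dp": [0, 0, -0.15], "twist": [0, 0, 0], "grip": -1},
  ],
)

```text
clock: 19.8
tool_pos: [0.5506, 0.1797, 0.2012]
tcp_rot: [180.0, -24.6, 14.5]
ft_force: [-0.3, -0.0, 0.4]
finger_gap: 0.991
gripper_force: 0.0
```

```bash
python3 - <<'E'
from h import *
for a,b in((.004,.02),(-.005,-.03),(-.002,-.02),(.002,.02),(-.15,0)): did([0,0,a],[0,b,0])
p,M=load(); print(p,meas()[0],R.from_matrix(M).as_euler('xyz',degrees=True),R.from_matrix(meas()[1]).as_euler('xyz',degrees=True))
C=cam('wrist'); im=optics.get_image('wrist'); cv2.imwrite('pics/w10.png',im); np.save('w10T.npy',C[1])
hsv=cv2.cvtColor(im,cv2.COLOR_BGR2HSV); m=cv2.inRange(hsv,(105,120,50),(125,255,255)); m=cv2.morphologyEx(m,cv2.MORPH_CLOSE,np.ones((5,5))); c=max(cv2.findContours(m,cv2.RETR_EXTERNAL,cv2.CHAIN_APPROX_NONE)[0],key=cv2.contourArea)[:,0]
# project contour on plane rail z=+22mm (rim), in rail frame
P=[]
for x in c:
    o,d=ray(C,x); o2=RR.T@(o-RP); d2=RR.T@d; P.append((o2+d2*(.022-o2[2])/d2[2])[:2]*1000)
print(cv2.minAreaRect(np.array(P,np.float32)))
print(rel([.43,-.20,.24],down(5)))
E
```

```text
[0.5503425  0.17912816 0.19883962] [0.55063694 0.17967501 0.20118575] [-179.98250248  -24.41701278   14.48608555] [179.9888744  -24.6364728   14.50522674]
((-1.2547683715820312, 0.81951904296875), (54.27177429199219, 159.3587188720703), 89.9574966430664)
([-0.1754, 0.3369, -0.125], [-0.0356, -0.4252, 0.1631])
```

The dock is seated at rail x = -1.25 mm, y = 0.8 mm with yaw 0, and its rim is at the right size. Next the stapler.

```bash
python3 - <<'E'
from h import *
p,M=load(); q=np.array([.415,-.265,.17]); print(rel(q,down(-78)))
E
```

```text
([-0.2324, 0.3961, -0.074], [-0.3437, -0.3286, 1.5874])
```

Request:
send_rows(
  plan=[
    {"dp": [-0.06, 0.1, -0.05], "twist": [-0.086, -0.082, 0.397], "grip": -1},
    {"dp": [-0.116, 0.198, -0.06], "twist": [-0.172, -0.164, 0.794], "grip": -1},
    {"dp": [-0.174, 0.297, -0.07], "twist": [-0.258, -0.246, 1.19], "grip": -1},
    {"dp": [-0.232, 0.396, -0.074], "twist": [-0.344, -0.329, 1.587], "grip": -1},
    {"dp": [-0.232, 0.396, -0.074], "twist": [-0.344, -0.329, 1.587], "grip": -1},
    {"dp": [-0.232, 0.396, -0.074], "twist": [-0.344, -0.329, 1.587], "grip": -1},
    {"dp": [-0.232, 0.396, -0.074], "twist": [-0.344, -0.329, 1.587], "grip": -1},
    {"dp": [-0.232, 0.396, -0.074], "twist": [-0.344, -0.329, 1.587], "grip": -1},
    {"dp": [-0.232, 0.396, -0.074], "twist": [-0.344, -0.329, 1.587], "grip": -1},
    {"dp": [-0.232, 0.396, -0.074], "twist": [-0.344, -0.329, 1.587], "grip": -1},
    {"dp": [-0.232, 0.396, -0.074], "twist": [-0.344, -0.329, 1.587], "grip": -1},
    {"dp": [-0.232, 0.396, -0.074], "twist": [-0.344, -0.329, 1.587], "grip": -1},
    {"dp": [-0.232, 0.396, -0.074], "twist": [-0.344, -0.329, 1.587], "grip": -1},
    {"dp": [-0.232, 0.396, -0.074], "twist": [-0.344, -0.329, 1.587], "grip": -1},
  ],
)

```text
clock: 21.25
tool_pos: [0.4143, -0.2633, 0.1691]
tcp_rot: [179.9, 0.1, -77.8]
ft_force: [-0.5, -0.3, -0.5]
finger_gap: 0.999
gripper_force: 0.0
```

```bash
python3 - <<'E'
from h import *
did([-.232,.396,-.074],[-.344,-.329,1.587]); p,M=load(); print(p,R.from_matrix(M).as_euler('xyz',degrees=True),meas()[0],R.from_matrix(meas()[1]).as_euler('xyz',degrees=True),status.get_state()['q'])
C=cam('wrist'); im=optics.get_image('wrist'); cv2.imwrite('pics/w11.png',im); np.save('w11T.npy',C[1])
print([(np.round(d['location'],1),onz(C,d['location'],0).round(4),round(d['score'],2)) for d in finder.landmark_of('stapler','wrist')])
for d in finder.regions_of('stapler','wrist'):
    m=d['mask']; print(d['score'],np.round(d['location']),im[m].mean(0).round(),m.sum())
    for z in(0,.009,.047):
        P=np.array([onz(C,x,z)[:2]*1000 for x in cv2.findContours(m.astype(np.uint8),0,1)[0][0][:,0]],np.float32); print(z,cv2.minAreaRect(P))
E
```

```text
[ 0.41530252 -0.26478674  0.17020805] [ 1.79973509e+02 -2.94536109e-03 -7.79784305e+01] [ 0.41431199 -0.26328041  0.16906926] [ 1.79913105e+02  1.01766141e-01 -7.78082372e+01] [-4.25388993e+01  2.33200391e+00  1.00673674e+02 -1.24974233e-02
  7.71275840e+01  1.25272059e+02]
[(array([312.1, 202.4]), array([ 0.4177, -0.2683,  0.    ]), 0.84), (array([244.8, 467.3]), array([0.4283, 0.0356, 0.    ]), 0.76), (array([478.8,  59.6]), array([ 0.3092, -0.4131,  0.    ]), 0.56)]
0.82 [312. 201.] [58. 58. 55.] 6250
0 ((416.7548828125, -262.5067443847656), (37.95042037963867, 146.05044555664062), 11.568511962890625)
0.009 ((417.1150817871094, -264.4710388183594), (37.03046798706055, 142.51007080078125), 11.568517684936523)
0.047 ((418.63629150390625, -272.7647705078125), (33.146244049072266, 127.56169128417969), 11.568530082702637)
0.72 [488.  63.] [ 28.  35. 210.] 8880
0 ((300.73980712890625, -413.9379577636719), (44.958824157714844, 144.30758666992188), 51.19424057006836)
0.009 ((303.91241455078125, -412.23150634765625), (43.86897659301758, 140.80941772460938), 51.194252014160156)
0.047 ((317.3077392578125, -405.0260314941406), (39.267417907714844, 126.03945922851562), 51.19424057006836)
0.57 [246. 467.] [192. 204.  13.] 1159
0 ((429.894775390625, 32.19379425048828), (59.52791976928711, 37.10576629638672), 77.30225372314453)
0.009 ((429.9365539550781, 23.085662841796875), (58.08489990234375, 36.206295013427734), 77.30228424072266)
0.047 ((430.11279296875, -15.370868682861328), (51.99220657348633, 32.40849304199219), 77.30223846435547)
```

View pics/w11.png

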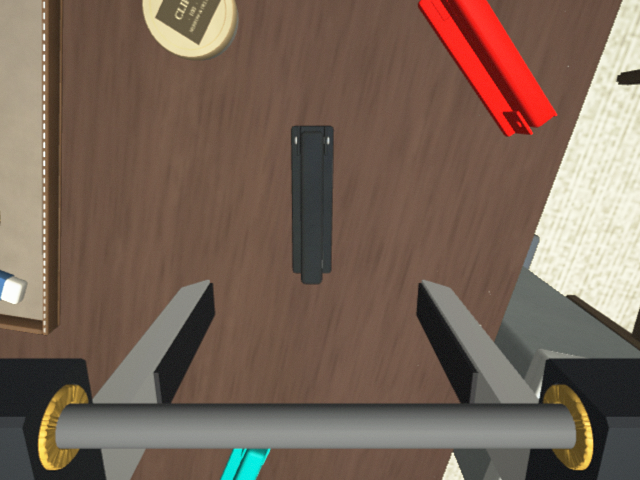

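```bash
python3 - <<'E'
from h import *
C=(cam('wrist')[0],np.load('w11T.npy'))
a=onz(C,(312.3,126),.009);b=onz(C,(312.3,272),.009);print(a,b,np.linalg.norm(a-b),(a+b)/2,np.degrees(np.arctan2(*(a-b)[1::-1])))
for z in(.047,): print(onz(C,(312.5,131),z),onz(C,(312,283),z))
l=onz(C,(303,200),.047);r=onz(C,(323,200),.047);print('arm width',np.linalg.norm(l-r),(l+r)/2)
q=np.array([.4168,-.2685,0]); D=down(-78.4)
print(rel(q+[0,0,.002],D)); print(meas())
E
```

```text
[ 0.4313753  -0.33340784  0.009     ] [ 0.40434999 -0.2065302   0.009     ] 0.12972394882223245 [ 0.41786264 -0.26996902  0.009     ] -77.97553180706296
[ 0.43050203 -0.33096884  0.047     ] [ 0.40542442 -0.21132454  0.047     ]
arm width 0.0156410039273859 [ 0.41920459 -0.27984184  0.047     ]
([0.0039, -0.0008, 0.1682], [0.0005, -0.0001, 0.0074])
(array([ 0.4146874 , -0.26367723,  0.17023946]), array([[ 2.10134380e-01, -9.77672431e-01, -4.00901239e-04],
       [-9.77672512e-01, -2.10134344e-01, -1.32602209e-04],
       [ 4.53984049e-05,  4.19814404e-04, -9.99999911e-01]]))
```

In the view the stapler is upright, base spanning rows 126 to 272 about column 312 with its arm on top. Its centre is about (0.417, -0.270) with yaw -78.2°. I grasp it.

Request:
send_rows(
  plan=[
    {"dp": [0.003, -0.0005, 0.05], "twist": [0, 0, 0.003], "grip": -1},
    {"dp": [0.005, -0.0005, 0.09], "twist": [0, 0, 0.003], "grip": -1},
    {"dp": [0.005, -0.0005, 0.13], "twist": [0, 0, 0.003], "grip": -1},
    {"dp": [0.005, -0.0005, 0.155], "twist": [0, 0, 0.003], "grip": -1},
    {"dp": [0.005, -0.0005, 0.168], "twist": [0, 0, 0.003], "grip": -1},
    {"dp": [0.005, -0.0005, 0.168], "twist": [0, 0, 0.003], "grip": 1},
    {"dp": [0.005, -0.0005, 0.168], "twist": [0, 0, 0.003], "grip": 1},
    {"dp": [0.005, -0.0005, 0.168], "twist": [0, 0, 0.003], "grip": 1},
    {"dp": [0.005, -0.0005, 0.168], "twist": [0, 0, 0.003], "grip": 1},
    {"dp": [0.005, -0.0005, 0.168], "twist": [0, 0, 0.003], "grip": 1},
    {"dp": [0.005, -0.0005, 0.168], "twist": [0, 0, 0.003], "grip": 1},
    {"dp": [0.005, -0.0005, 0.168], "twist": [0, 0, 0.003], "grip": 1},
    {"dp": [0.005, -0.0005, 0.168], "twist": [0, 0, 0.003], "grip": 1},
    {"dp": [0.005, -0.0005, 0.168], "twist": [0, 0, 0.003], "grip": 1},
    {"dp": [0.005, -0.0005, 0.168], "twist": [0, 0, 0.003], "grip": 1},
  ],
  squeeze=35,
)

```text
clock: 22.9
tool_pos: [0.4167, -0.2693, 0.0024]
tcp_rot: [-180.0, -0.0, -78.2]
ft_force: [-1.1, -0.2, -1.8]
finger_gap: 0.188
gripper_force: 35.1
```

```bash
python3 - <<'E'
from h import *
did([.005,-.0005,.168],[0,0,.003]); p,M=load(); print(p)
C=cam('wrist'); im=optics.get_image('wrist'); cv2.imwrite('pics/w12.png',im)
g=im.max(2); col=g[:,285:345].astype(int)
for d in finder.regions_of('stapler','wrist')[:2]:
    m=d['mask']; r=np.where(m.any(1))[0]; print(d['score'],d['location'],r.min(),r.max(),im[m].mean(0).round()); e=onz(C,(d['location'][0],r.min()),.009); print('far end in tool',M.T@(e-p))
print([ (i,int(np.median(im[i,295:335].max(1)))) for i in range(20,100,4)])
print(rel(p+[0,0,.2],M))
E
```

```text
[ 0.41675878 -0.26959757  0.00220809]
0.61 [313.8, 253.6] 149 402 [71. 71. 66.]
far end in tool [ 0.06622232 -0.00029973 -0.00678855]
[(20, 131), (24, 130), (28, 132), (32, 131), (36, 132), (40, 132), (44, 133), (48, 132), (52, 132), (56, 132), (60, 133), (64, 132), (68, 133), (72, 133), (76, 133), (80, 132), (84, 132), (88, 133), (92, 132), (96, 133)]
([0.0, 0.0001, -0.2], [0.0, 0.0, 0.0])
```

Request:
send_rows(
  plan=[
    {"dp": [0, 0, -0.01], "twist": [0, 0, 0], "grip": 1},
    {"dp": [0, 0, -0.03], "twist": [0, 0, 0], "grip": 1},
    {"dp": [0, 0, -0.06], "twist": [0, 0, 0], "grip": 1},
    {"dp": [0, 0, -0.1], "twist": [0, 0, 0], "grip": 1},
    {"dp": [0, 0, -0.14], "twist": [0, 0, 0], "grip": 1},
    {"dp": [0, 0, -0.18], "twist": [0, 0, 0], "grip": 1},
    {"dp": [0, 0, -0.21], "twist": [0, 0, 0], "grip": 1},
    {"dp": [0, 0, -0.23], "twist": [0, 0, 0], "grip": 1},
    {"dp": [0, 0, -0.23], "twist": [0, 0, 0], "grip": 1},
  ],
)

```text
clock: 23.9
tool_pos: [0.4178, -0.2706, 0.2362]
tcp_rot: [-179.8, -0.3, -78.1]
ft_force: [1.2, 0.5, -2.8]
finger_gap: 0.188
gripper_force: 35.0
```

```bash
python3 - <<'E'
from h import *
did([0,0,-.23],[0,0,0]); M=RR@np.diag([1,-1,-1])
P=lambda z: RP+RR@np.array([.00325,.0008,z])
print(P(.13),rel(P(.13),M)); save(P(.13),M); print(rel(P(.0072),M))
E
```

```text
[0.5699826  0.18487887 0.2050828 ] ([-0.4133, -0.2432, 0.027], [0.3386, 0.3232, -1.591])
([-0.0, -0.0, 0.1228], [0.0, 0.0, 0.0])
```

Request:
send_rows(
  plan=[
    {"dp": [-0.012, -0.007, 0], "twist": [0.01, 0.01, -0.05], "grip": 1},
    {"dp": [-0.035, -0.021, 0], "twist": [0.029, 0.028, -0.137], "grip": 1},
    {"dp": [-0.065, -0.038, 0], "twist": [0.053, 0.051, -0.25], "grip": 1},
    {"dp": [-0.098, -0.058, 0], "twist": [0.08, 0.077, -0.378], "grip": 1},
    {"dp": [-0.132, -0.078, 0], "twist": [0.108, 0.103, -0.508], "grip": 1},
    {"dp": [-0.166, -0.098, 0], "twist": [0.136, 0.13, -0.639], "grip": 1},
    {"dp": [-0.2, -0.118, 0.003], "twist": [0.164, 0.157, -0.77], "grip": 1},
    {"dp": [-0.234, -0.138, 0.006], "twist": [0.192, 0.183, -0.901], "grip": 1},
    {"dp": [-0.268, -0.158, 0.01], "twist": [0.22, 0.21, -1.032], "grip": 1},
    {"dp": [-0.302, -0.178, 0.014], "twist": [0.248, 0.236, -1.163], "grip": 1},
    {"dp": [-0.335, -0.197, 0.018], "twist": [0.275, 0.262, -1.29], "grip": 1},
    {"dp": [-0.367, -0.216, 0.022], "twist": [0.301, 0.287, -1.413], "grip": 1},
    {"dp": [-0.393, -0.231, 0.025], "twist": [0.322, 0.307, -1.512], "grip": 1},
    {"dp": [-0.408, -0.24, 0.027], "twist": [0.334, 0.319, -1.57], "grip": 1},
    {"dp": [-0.413, -0.243, 0.027], "twist": [0.339, 0.323, -1.591], "grip": 1},
    {"dp": [-0.413, -0.243, 0.027], "twist": [0.339, 0.323, -1.591], "grip": 1},
    {"dp": [-0.413, -0.243, 0.027], "twist": [0.339, 0.323, -1.591], "grip": 1},
  ],
)

```text
clock: 25.6
tool_pos: [0.5683, 0.1845, 0.204]
tcp_rot: [-180.0, -23.9, 14.5]
ft_force: [-0.8, -0.3, -2.5]
finger_gap: 0.187
gripper_force: 35.0
```

```bash
python3 - <<'E'
from h import *
p,M=load(); m=meas(); print(p,m[0],R.from_matrix(m[1]).as_euler('xyz',degrees=True),R.from_matrix(M).as_euler('xyz',degrees=True))
im=optics.get_image('wrist'); cv2.imwrite('pics/w13.png',im); print(meas()[0])
for d in finder.regions_of('stapler','wrist')[:2]:
    r=np.where(d['mask'].any(1))[0]; print(d['score'],np.round(d['location']),r.min(),r.max())
E
```

```text
[0.5699826  0.18487887 0.2050828 ] [0.56826945 0.1844857  0.20399624] [-179.9728797   -23.86617281   14.47150478] [180.  -24.   14.5]
[0.56872702 0.18424776 0.20456514]
0.67 [316. 252.] 148 402
```

The stapler is unchanged in the hand. I lower it into the trough, slowly at the end.

Request:
send_rows(
  plan=[
    {"dp": [0, 0, 0.015], "twist": [0, 0, 0], "grip": 1},
    {"dp": [0, 0, 0.04], "twist": [0, 0, 0], "grip": 1},
    {"dp": [0, 0, 0.065], "twist": [0, 0, 0], "grip": 1},
    {"dp": [0, 0, 0.085], "twist": [0, 0, 0], "grip": 1},
    {"dp": [0, 0, 0.097], "twist": [0, 0, 0], "grip": 1},
    {"dp": [0, 0, 0.105], "twist": [0, 0, 0], "grip": 1},
    {"dp": [0, 0, 0.111], "twist": [0, 0, 0], "grip": 1},
    {"dp": [0, 0, 0.116], "twist": [0, 0, 0], "grip": 1},
    {"dp": [0, 0, 0.119], "twist": [0, 0, 0], "grip": 1},
    {"dp": [0, 0, 0.119], "twist": [0, 0, 0], "grip": 1},
  ],
)

```text
clock: 26.7
tool_pos: [0.6163, 0.1971, 0.0966]
tcp_rot: [-180.0, -24.0, 14.5]
ft_force: [-0.4, 0.4, -2.6]
finger_gap: 0.19
gripper_force: 35.0
```

Request:
send_rows(
  plan=[
    {"dp": [0, 0, 0.001], "twist": [0, 0, 0], "grip": 1},
    {"dp": [0, 0, 0.002], "twist": [0, 0, 0], "grip": 1},
    {"dp": [0, 0, 0.003], "twist": [0, 0, 0], "grip": 1},
    {"dp": [0, 0, 0.004], "twist": [0, 0, 0], "grip": 1},
    {"dp": [0, 0, 0.004], "twist": [0, 0, 0], "grip": 1},
  ],
)

```text
clock: 27.2
tool_pos: [0.6178, 0.1976, 0.0931]
tcp_rot: [-180.0, -24.0, 14.5]
ft_force: [-1.4, 0.0, -1.6]
finger_gap: 0.189
gripper_force: 35.0
```

Request:
send_rows(
  plan=[
    {"dp": [0, 0, 0.001], "twist": [0, 0, 0], "grip": 1},
    {"dp": [0, 0, 0.0015], "twist": [0, 0, 0], "grip": 1},
    {"dp": [0, 0, 0.0015], "twist": [0, 0, 0], "grip": 1},
  ],
)

```text
clock: 27.5
tool_pos: [0.6179, 0.1977, 0.093]
tcp_rot: [-180.0, -24.0, 14.5]
ft_force: [-10.3, -3.0, 9.4]
finger_gap: 0.185
gripper_force: 35.0
```

It is in firm contact with the floor. I ease off, open and withdraw.

Request:
send_rows(
  plan=[
    {"dp": [0, 0, -0.001], "twist": [0, 0, 0], "grip": 1},
    {"dp": [0, 0, -0.001], "twist": [0, 0, 0], "grip": 0},
    {"dp": [0, 0, -0.001], "twist": [0, 0, 0], "grip": -0.2},
    {"dp": [0, 0, -0.001], "twist": [0, 0, 0], "grip": -0.2},
    {"dp": [0, 0, -0.001], "twist": [0, 0, 0], "grip": -0.2},
    {"dp": [0, 0, -0.001], "twist": [0, 0, 0], "grip": -0.2},
    {"dp": [0, 0, -0.02], "twist": [0, 0, 0], "grip": -0.2},
    {"dp": [0, 0, -0.05], "twist": [0, 0, 0], "grip": -0.2},
    {"dp": [0, 0, -0.09], "twist": [0, 0, 0], "grip": -0.2},
    {"dp": [0, 0, -0.13], "twist": [0, 0, 0], "grip": -0.5},
    {"dp": [0, 0, -0.15], "twist": [0, 0, 0], "grip": -1},
    {"dp": [0, 0, -0.15], "twist": [0, 0, 0], "grip": -1},
    {"dp": [0, 0, -0.15], "twist": [0, 0, 0], "grip": -1},
  ],
)

```text
clock: 28.8
tool_pos: [0.5593, 0.1823, 0.2282]
tcp_rot: [-180.0, -24.0, 14.5]
ft_force: [-0.1, -0.2, -0.5]
finger_gap: 0.9
gripper_force: 0.0
```

```bash
python3 - <<'E'
from h import *
C=cam('wrist'); im=optics.get_image('wrist'); cv2.imwrite('pics/w14.png',im); print(status.get_state()['ft_force'])
def railxy(x,z):
    o,d=ray(C,x); o=RR.T@(o-RP); d=RR.T@d; return ((o+d*(z-o[2])/d[2])*1000)[:2]
hsv=cv2.cvtColor(im,cv2.COLOR_BGR2HSV); m=cv2.inRange(hsv,(105,120,50),(125,255,255)); m=cv2.morphologyEx(m,cv2.MORPH_CLOSE,np.ones((5,5))); c=max(cv2.findContours(m,cv2.RETR_EXTERNAL,cv2.CHAIN_APPROX_NONE)[0],key=cv2.contourArea)[:,0]
print('dock',cv2.minAreaRect(np.array([railxy(x,.022) for x in c],np.float32)))
print('lm',[(d['location'],railxy(d['location'],.005),d['score']) for d in finder.landmark_of('stapler','wrist')][:2])
cen=c.mean(0).astype(int); print(cen); y,x=max(cen[1]-110,0),cen[0]-130
cv2.imwrite('pics/w14c.png',cv2.resize(im[y:y+220,x:x+260],None,fx=2.7,fy=2.7,interpolation=cv2.INTER_CUBIC)); print('crop',x,y)
E
```

```text
[0.17223236 0.15561491 0.56715619]
dock ((-1.24969482421875, 0.4668407440185547), (54.06789016723633, 158.91458129882812), 89.94463348388672)
lm [([317.2, 217.2], array([-0.40750302, -0.61162134]), 0.77), ([428.4, 449.8], array([-245.15766532, -114.54459437]), 0.62)]
[315 215]
crop 185 105
```

View pics/w14c.png

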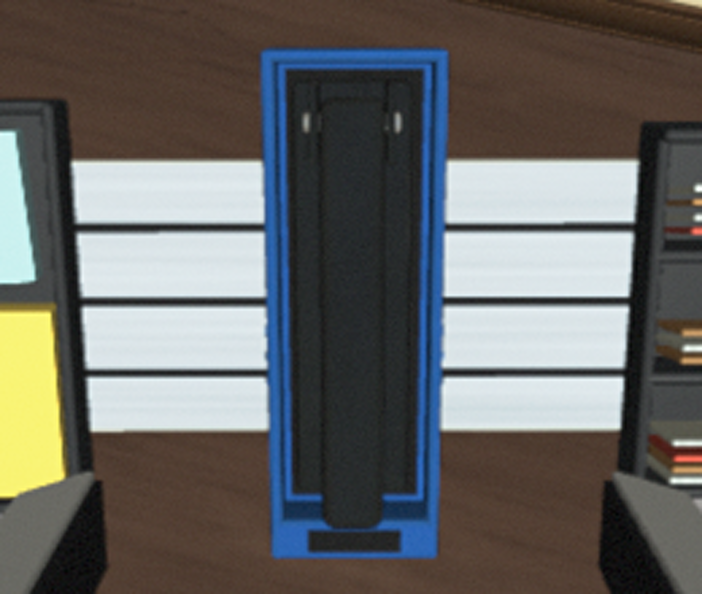

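The black stapler lies straight and centred in the trough, with its arm over crop columns 320 to 385. The dock is square on the rail between tray and box, and the gripper is clear. I hand in.

```bash
python3 -c "
from cell import order
print(order.finish_job())"
```

```text
the job is handed in; nothing more can be done
None
```

I clipped the blue dock onto the rail between tray and box and laid the black stapler lengthwise in it on its base, then handed the job in at about 29 s; the hand-in returned no verdict.

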